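# Contact wipe check on a relay rack

### The job

Check the contact wipe of the relay rack's test spout: slide the aluminium safety shutter on the rack's face fully open, take the contact wipe gauge from its wooden cradle and push it tip first into the spout until its collar stops against the mouth. Then draw it out and finish holding it in the gripper so that the marks on its tip can be read: still, level, graduated side up, about 25 cm above the bench and touching nothing else. Leave the shutter open, and do not disturb the half-withdrawn module, the spanner, the fuse link or the two thumb nuts.

Things in the scene. Friction and masses are not known exactly. Their poses are not given: they have to be found in the camera images.
- spout_mouth (a point): Centre of the rim of the black bell-mouthed contact spout (guide tube) in the rack's face, hidden while the shutter is closed. x: along the bore INTO the rack, 30 deg below horizontal; y: level along the face; z: up the face, which leans back 30 deg. Rim 34 mm outside, 26 mm inside, narrowing within 17 mm to a 14 mm bore, 101 mm deep from the rim. Rim 6 mm proud of the face.
- shutter_grip (a point): Middle of the black upright pull fin on the aluminium shutter plate. Axes as spout_mouth. Fin: 10 mm thick along y, 40 mm tall along z, 30 mm out from the plate; this point is 16.5 mm out from the plate. Plate: 60 mm wide, 91 mm high, its front 7 mm outside the spout's rim. Closed, the fin stands before the spout, 19 mm above its axis along z.
- shutter (a joint): How far the shutter has slid along +y of shutter_grip, in m: 0 closed, over the spout; 0.07 fully open, at its stop. About 1.5 N of friction; it stays where it is left.
- gauge_mid (a point): Wipe gauge, 0.22 kg, lying level in its cradle, axis 55 mm above the bench; this point is on the axis, in its black handle. x: along the rod to the tip; z: up (graduated side). Handle flat-sided, 14 mm wide along y, 20 mm high, from 75 mm behind this point to 55 mm ahead. Then 11 mm steel rod with a collar 32 mm in diameter, 6 mm thick. Centre of mass about 25 mm ahead of this point.
- gauge_collar (a point): Centre of the collar's front face, on the gauge's axis, 93 mm ahead of gauge_mid; same axes. It rests on the spout's rim when the gauge is home.
- gauge_tip (a point): Tip of the gauge on its axis, 90 mm ahead of the collar's front face, 183 mm ahead of gauge_mid; the last 8 mm taper from 11 to 6 mm. Black graduation lines run across the upper side of the rod between collar and tip. Same axes as gauge_mid.
- gauge: The gauge as a whole; origin and axes as gauge_mid.
- rack: Grey relay rack leaning back 30 deg in its dark steel stand, fixed: 372 mm wide, 205 mm high. Origin on the bench under its middle; x level, away from its face; y along its face; z up. Spout 50 mm to +y of the middle, 145 mm above the bench. Face 133 mm high: 60 mm below the spout's axis, 73 mm above it. The shutter opens to +y; relay modules, with pulls 22 mm out, fill the -y half.
- cradle: Wooden cradle of the gauge, fixed. Origin on the bench below gauge_mid, x to the gauge's tip. Base board 250 by 70 by 10 mm. Two notched uprights, 12 mm thick, 60 mm wide, 61 mm high, stand 62 mm behind and 140 mm ahead of the origin; between them the gauge is free on both sides and is lifted straight up.
- module_face (a point): Middle of the front of the half-withdrawn grey relay module at the rack's -y end, 36 mm wide and 108 mm high, standing 55 to 75 mm out of the rack's face. To be left alone.
- spanner: Steel spanner, 170 mm long, lying flat; origin under its middle. To be left alone.
- fuse_link: White ceramic fuse link with steel end caps and tags, 100 mm long, 26 mm thick, lying; origin under its middle. To be left alone.
- thumb_nut1: Brass thumb nut, 24 mm in diameter, 14 mm high; origin under its middle. To be left alone.
- thumb_nut2: The other brass thumb nut, alike. To be left alone.

How it is judged:
By the outcome, as a careful person would: the job done as asked, in the order asked, and still so for the second after the job is handed in, while the arm keeps its last pose, push and grip.
It also fails if it takes over 59 s, if anything falls off the work surface, if the arm or the gripper's body presses on something with over 40 N, if the wrist force passes 120 N, or if a joint passes its speed limit or range.

### The arm

A 6-joint arm with a two-finger parallel gripper is mounted at the origin on the work surface. World frame = base frame: x ahead of the robot, y to its left, z up, the work surface at z = 0. Lengths are in mm, angles in rad, forces in N, time in s.
With the tool pointing down it reaches from about 350 to 975 mm from the base axis. Payload 7.1 kg.
Tool frame: the origin (TCP) lies between the finger pads; the fingertips stand 8 mm ahead of it and the grasp point (between the pads) lies 11 mm behind it (ctrl.tips_ahead is the distance from the TCP to the fingertips, in mm); y points along the fingers, z is the direction in which the jaws open and shut, and the axes are right-handed (so a half turn about y gives the same grasp; the last joint's range is limited). The gripper opens to 88 mm and grips with 3 to 60 N. Pads are 20 mm wide; open, the fingers measure 115 mm over their backs; the gripper's body (75 mm by 178 mm) begins 61 mm behind the grasp point.
Start: joints at [1.281, 0.423, 1.63, -0, 1.089, -0.019], TCP at [167.157, 602.215, 230.675] pointing down, gripper open.
Joint ranges: [-3, 3], [-0.9, 2.11], [0.09, 2.58], [-1.31, 4.45], [0.11, 2.69], [-2.54, 2.54]. Speed limits (rad/s): [2.39, 2.39, 3.01, 3.14, 3.14, 3.14].

### API

Orientations are given as a rotation vector (axis times angle).
In Python, from workcell import ctrl gives the robot as it stands.
- The arm moves only by the shell command python3 -m creep 'ROWS'. ROWS is JSON, a list of rows, each an object of numbers: "tx", "ty", "tz": the shift along the world's x, y, z in mm; "rx", "ry", "rz": the turn, a rotation vector about the world's x, y, z in rad; "fingers": the closure in counts, from 0 (fully open) to 255 (shut). A call has 1 to 10 rows; each row is the pose to reach, as a shift and turn from the pose commanded when the call began; what a row does not reach only later rows make up. A row lasts 1/8 s, in which the tool goes at most 62.5 mm and 10.7 degrees, less where a joint would pass 70% of its speed; a pose out of reach is approached as far as the arm can. A call with a gripper value outside its range is refused whole. The fingers move at their own pace and stop on an object; the grip force is fixed at half the most. Time passes only in rows, so rows that repeat a pose let the fingers close. It gives the time, the measured TCP pose, the force and the opening at its end, in the units of the state.
- ctrl.get_obs(): the state, without advancing time (a new reading comes with each control period).
- ctrl.get_image(name): name is "scene" or "top"; returns a dict with "pixels" (400x640x3 uint8, blue, green, red), "intrinsics" (3x3 intrinsics, pixels), "rvec" (rotation vector, rad) and "tvec" (3), from world to camera coordinates, as OpenCV has them. Camera axes: x right, y down, z forward; pixel columns grow to the right and rows downward; lengths in mm; the calibration is good to about 2 mm. A picture is of the moment at which its call begins. There is no depth.
- ctrl.close_job(): hands the job in, once; it reports no verdict.
The state is a dict: "t": time; "qpos": joint angles; "qvel": joint speeds; "joint_torque": joint torques, N m; "ee_pos": TCP position; "orientation": TCP orientation; "ft_force": force on the tool from outside, world axes, zero at the start; "moment": the same for the moment, N m; "width": finger opening in mm.
Only numpy, scipy, OpenCV 4.12 (cv2) and the standard library are available. Lean on these libraries where they do the work, as an engineer would, in place of code of your own. Each camera call takes 0.05 s, during which the arm holds its last target.

## Working session

There is one attempt and no reset: what is moved stays moved. The work goes in short steps, Python scripts to look and compute and a shell command to move; the robot and the scene stay as the last step left them, time stands still between calls to the robot, and variables do not carry over. Pictures are saved under pics/ and viewed, and the job is handed in when it is done.

```bash
ls; mkdir -p pics
python3 - <<'E'
from workcell import ctrl
import cv2
o=ctrl.get_obs(); print(o)
for n in("scene","top"):
    d=ctrl.get_image(n); cv2.imwrite(f"pics/{n}0.png",d["pixels"]); print(n,d["intrinsics"],d["rvec"],d["tvec"])
E
```

```text
pics
{'t': 0.0, 'qpos': array([ 1.28102682e+00,  4.23782733e-01,  1.63066566e+00, -2.21860226e-05,
        1.08860256e+00, -1.90174378e-02]), 'qvel': array([-2.11148527e-03,  6.77520980e-05,  4.06213761e-04,  1.07986390e-03,
       -1.50603311e-03,  1.82538104e-04]), 'joint_torque': array([ 1.92716194e-03, -5.44618142e+01, -2.73647600e+01,  6.44974876e-02,
        2.27526360e-02, -1.34211159e-04]), 'ee_pos': array([167.00040029, 601.72670642, 229.94753296]), 'orientation': array([-1.56177399,  0.21272613, -0.21240349]), 'ft_force': array([0.38972886, 0.70265743, 0.92768388]), 'moment': array([ 0.01995764,  0.01513979, -0.01530772]), 'width': 87.39471427680995}
scene [[429.76989387   0.         315.71922109]
 [  0.         429.76989387 199.00873985]
 [  0.           0.           1.        ]] [ 2.036586    0.89949121 -0.4519425 ] [-415.38126891 -154.01833096 1313.10194469]
top [[491.50671403   0.         316.197364  ]
 [  0.         491.50671403 190.75852202]
 [  0.           0.           1.        ]] [ 2.15451488 -2.15238963  0.18956744] [  11.16955719  589.81995909 1030.81273279]
```

View pics/scene0.png

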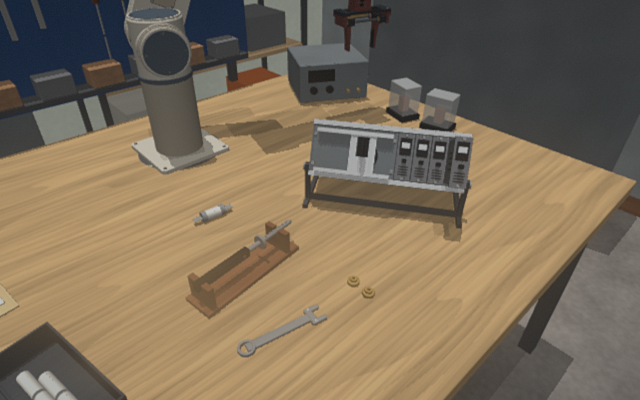

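View pics/top0.png

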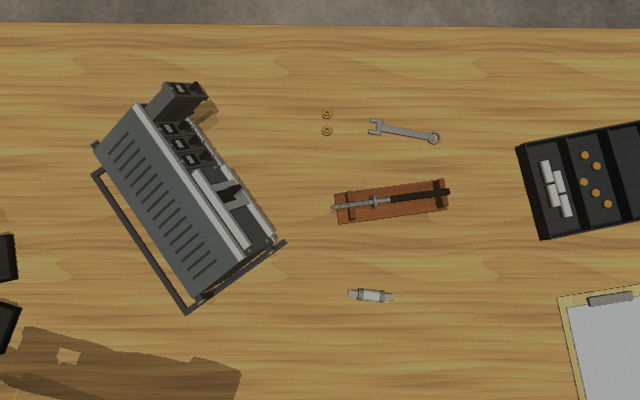

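```bash
cat > h.py <<'E'
import numpy as np,cv2
from workcell import ctrl
from scipy.spatial.transform import Rotation as R
def cams():
    return {n:ctrl.get_image(n) for n in("scene","top")}
def proj(d,P):
    return cv2.projectPoints(np.array(P,float).reshape(-1,3),np.array(d["rvec"]),np.array(d["tvec"]),np.array(d["intrinsics"]),None)[0][:,0]
def ray(d,uv,z):
    Rm=cv2.Rodrigues(np.array(d["rvec"]))[0];t=np.array(d["tvec"]).ravel()
    c=-Rm.T@t; v=Rm.T@np.linalg.inv(d["intrinsics"])@np.array([uv[0],uv[1],1.])
    return c+v*(z-c[2])/v[2]
def crop(d,x0,y0,x1,y1,s,fn):
    cv2.imwrite(fn,cv2.resize(d["pixels"][y0:y1,x0:x1],None,fx=s,fy=s,interpolation=cv2.INTER_CUBIC))
E
python3 - <<'E'
from h import *
c=cams()
for n in c: print(n,-cv2.Rodrigues(np.array(c[n]["rvec"]))[0].T@c[n]["tvec"])
t=c["top"]
for uv,z in [((235,190),170),((330,207),55),((449,191),55),((372,296),13),((327,114),14),((405,130),5)]: print(uv,ray(t,uv,z).round())
crop(t,80,70,300,320,2.4*1,"pics/t1.png"); crop(t,310,90,470,310,2.7,"pics/t2.png")
crop(c["scene"],295,110,485,230,4,"pics/s1.png");crop(c["scene"],180,190,380,360,3.5,"pics/s2.png")
E
```

```text
scene [1130.26989459 -483.38402277  639.78888229]
top [ 427.26261774   37.37597613 1107.53642157]
(235, 190) [572. 171. 170.]
(330, 207) [553. -18.  55.]
(449, 191) [ 589. -278.   55.]
(372, 296) [ 362. -111.   13.]
(327, 114) [774. -14.  14.]
(405, 130) [ 739. -196.    5.]
```

View pics/t1.png

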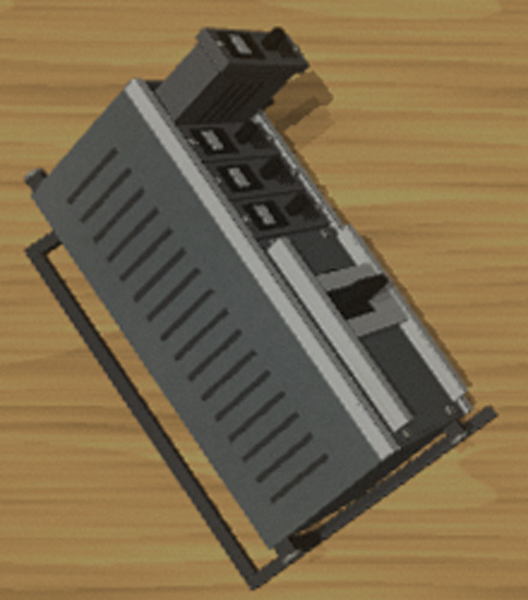

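View pics/t2.png

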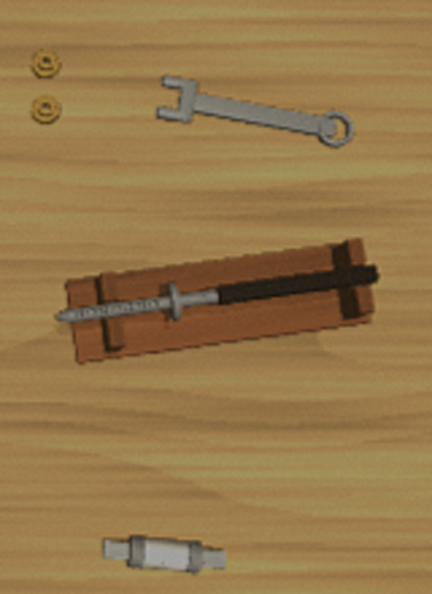

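View pics/s1.png

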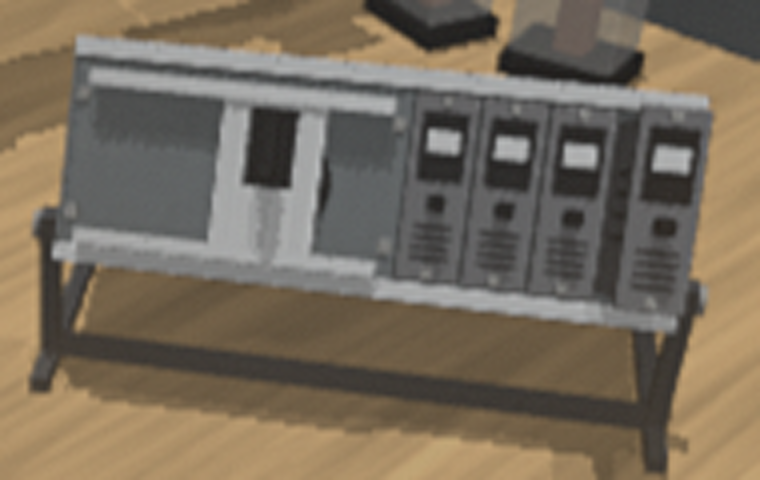

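View pics/s2.png

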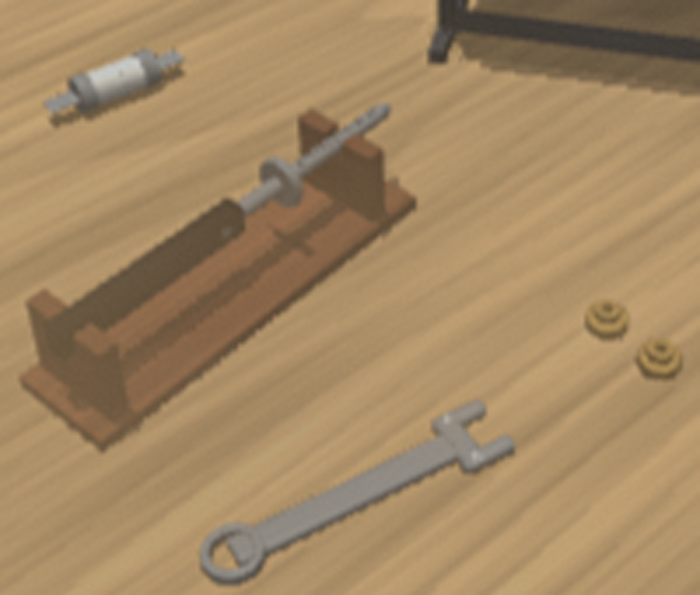

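Run:
```python
from h import *
c=cams()
crop(c["top"],205,165,255,215,12,"pics/t3.png"); crop(c["scene"],340,125,390,180,10,"pics/s3.png")
```

```text
(no output)
```

View pics/t3.png

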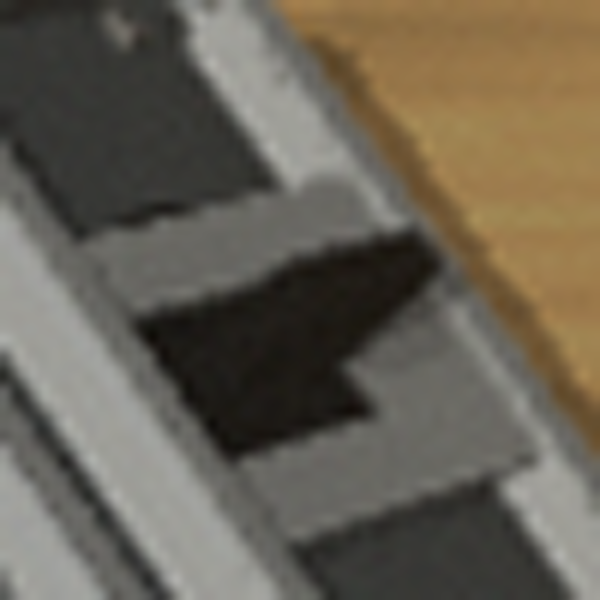

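View pics/s3.png

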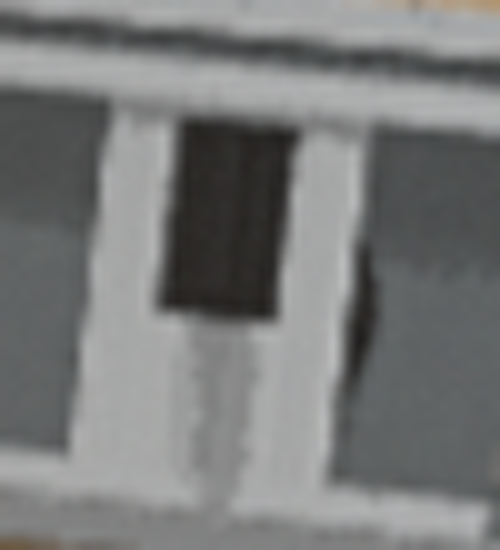

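```bash
cat > fit.py <<'E'
from h import *
from scipy.optimize import least_squares
def Rsp(yaw):  # spout axes cols in world; yaw: direction of rack x(into)
    return R.from_euler('z',yaw).as_matrix()@np.array([[np.cos(np.pi/6),0,.5],[0,1,0],[-.5,0,np.cos(np.pi/6)]])
if __name__=="__main__":
    c=cams(); S,T=c["scene"],c["top"]
    obs=[(S,(350.7,135.5),30),(S,(347,170),30),(S,(377,137.5),-30),(S,(373,173),-30),
         (T,(230,210),30),(T,(249.2,203.3),30),(T,(211.7,185),-30),(T,(227.9,180.4),-30)]
    def f(p):
        r=[]
        M=Rsp(p[2])
        for i,(d,uv,y) in enumerate(obs):
            P=np.array([p[0],p[1],145])+M@np.array([-7,y,p[3+i]])
            r+=list(proj(d,P)[0]-uv)
        return r
    best=None
    for y0 in np.arange(-3,3.2,.5):
        s=least_squares(f,[572,171,y0]+[0]*8)
        if best is None or s.cost<best.cost: best=s
    print("spout",best.x.round(3),best.cost,np.round(best.fun,1))
    p=best.x; M=Rsp(p[2]); O=np.array([p[0],p[1],145])
    for d,n,(x0,y0,x1,y1,s) in((S,"sO",(295,110,485,230,4)),(T,"tO",(80,70,300,320,2.4))):
        im=cv2.resize(d["pixels"][y0:y1,x0:x1],None,fx=s,fy=s,interpolation=cv2.INTER_CUBIC)
        def poly(pts,col):
            q=(proj(d,[O+M@np.array(a,float) for a in pts])-[x0,y0])*s
            cv2.polylines(im,[np.int32(q.round())],True,col,1,cv2.LINE_AA)
        poly([(6,136,-60),(6,136,73),(6,-236,73),(6,-236,-60)],(0,0,255))
        poly([(-37,5,-1),(-37,5,39),(-37,-5,39),(-37,-5,-1)],(0,255,0))
        poly([(-7,5,-1),(-7,5,39),(-7,-5,39),(-7,-5,-1)],(0,255,255))
        poly([(-7,30,-50),(-7,30,50),(-7,-30,50),(-7,-30,-50)],(255,255,0))
        cv2.imwrite(f"pics/{n}.png",im)
    # gauge
    g=[(T,(331.5,207),(183,0,0)),(S,(290.3,220.9),(183,0,0)),(T,(391.1,198.5),(55,0,10)),(T,(450,191.1),(-75,0,10)),(S,(249.4,248),(55,0,10)),(T,(374.5,201.5),(90,0,0)),(S,(260.7,241.5),(90,0,0))]
    def fg(p):
        Rz=R.from_euler('z',p[2]).as_matrix(); r=[]
        for d,uv,P in g: r+=list(proj(d,np.array([p[0],p[1],55])+Rz@np.array(P))[0]-uv)
        return r
    s=least_squares(fg,[570,-200,1.8]); print("gauge",s.x.round(3),s.cost,np.round(s.fun,1))
E
python3 fit.py
```

```text
spout [560.747 193.433  -4.081  39.681 -40.531  40.995 -40.819  22.571 -49.727
  24.09  -33.403] 0.20212048311312472 [ 0.2  0.   0.   0.  -0.1 -0.  -0.3 -0.  -0.  -0.1 -0.1 -0.3 -0.  -0.
  0.1  0.4]
gauge [ 578.059 -201.446    1.705] 5.173809977911951 [-0.4 -0.3  0.3  0.  -0.8 -0.2 -0.6 -0.6 -2.4 -0.5 -0.9 -0.4 -0.7  0.9]
```

View pics/sO.png

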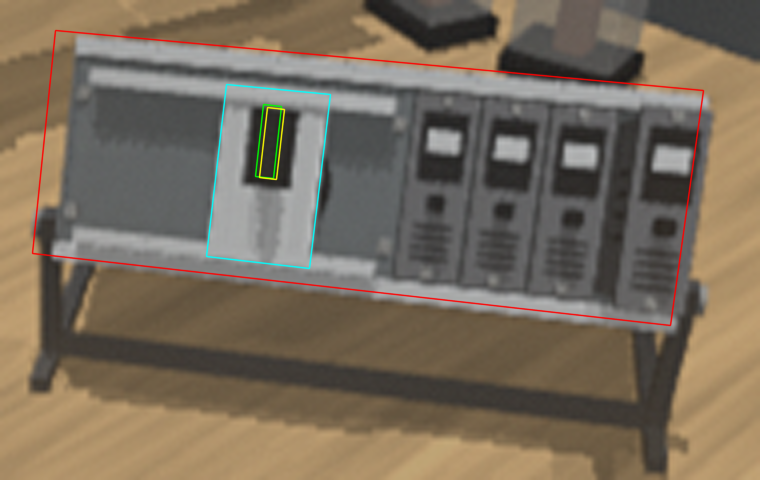

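View pics/tO.png

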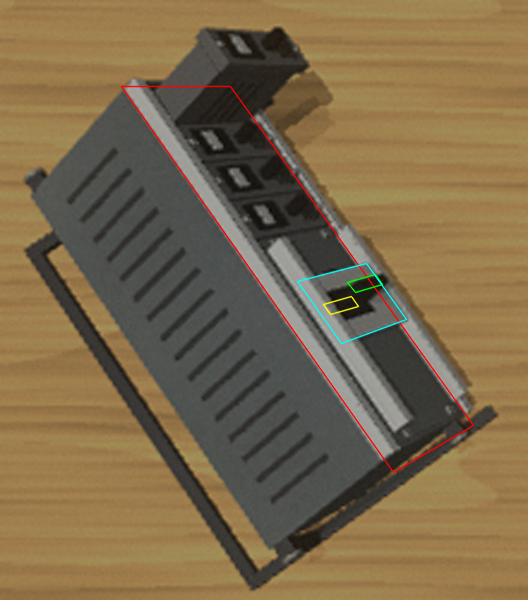

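Run:
```python
from h import *; from fit import Rsp
o=ctrl.get_obs(); Rt=R.from_rotvec(o["orientation"]).as_matrix(); print(Rt.round(3))
M=Rsp(-4.081);O=np.array([560.7,193.4,145]); print(M.round(3))
tip=O+M@np.array([-27,0,12]); print("tcp",tip+[0,0,8], "now",o["ee_pos"])
for s in(1,-1):
    zt=s*M[:,1]; y=np.array([0,0,-1]); Rg=np.array([np.cross(y,zt),y,zt]).T
    print(R.from_matrix(Rg@Rt.T).as_rotvec())
```

```text
[[ 0.964 -0.     0.268]
 [-0.268 -0.     0.964]
 [-0.    -1.    -0.   ]]
[[-0.511 -0.807 -0.295]
 [ 0.699 -0.59   0.404]
 [-0.5    0.     0.866]]
tcp [570.96041758 179.3685496  176.89230485] now [167.14880819 602.14942004 230.56799939]
[1.44184525e-04 1.97996459e-04 2.47299668e+00]
[ 1.54116833e-04 -1.12230605e-04 -6.68595958e-01]
```

```bash
python3 -m creep '[{"tz":62},{"tz":110},{"tx":30,"ty":-31,"tz":110,"rz":-0.1},{"tx":70,"ty":-73,"tz":110,"rz":-0.2},{"tx":110,"ty":-115,"tz":110,"rz":-0.35,"fingers":110},{"tx":150,"ty":-157,"tz":110,"rz":-0.5,"fingers":110},{"tx":190,"ty":-199,"tz":110,"rz":-0.6,"fingers":110},{"tx":230,"ty":-241,"tz":110,"rz":-0.669,"fingers":110},{"tx":270,"ty":-283,"tz":110,"rz":-0.669,"fingers":110},{"tx":310,"ty":-325,"tz":110,"rz":-0.669,"fingers":110}]'
python3 -m creep '[{"tx":40,"ty":-42,"fingers":110},{"tx":80,"ty":-84,"fingers":110},{"tx":104,"ty":-98,"fingers":110},{"tx":104,"ty":-98,"tz":-40,"fingers":110},{"tx":104,"ty":-98,"tz":-80,"fingers":110},{"tx":104,"ty":-98,"tz":-80,"fingers":110}]'
python3 - <<'E'
from h import *
c=cams(); o=ctrl.get_obs(); print(o["t"],o["ee_pos"],o["width"],o["ft_force"],o["orientation"])
crop(c["top"],150,120,310,260,4,"pics/t4.png"); crop(c["scene"],280,40,440,200,4,"pics/s4.png")
E
```

```text
0.5 [167.15539028 602.1843482  230.64012958] 87.9517625813138 [ 0.5720692  -0.29135536  0.48871692] [-1.56040018  0.21264907 -0.21258135]schema error: expected keys tx, ty, tz, rx, ry, rz, fingers
schema error: expected keys tx, ty, tz, rx, ry, rz, fingers
```

View pics/t4.png

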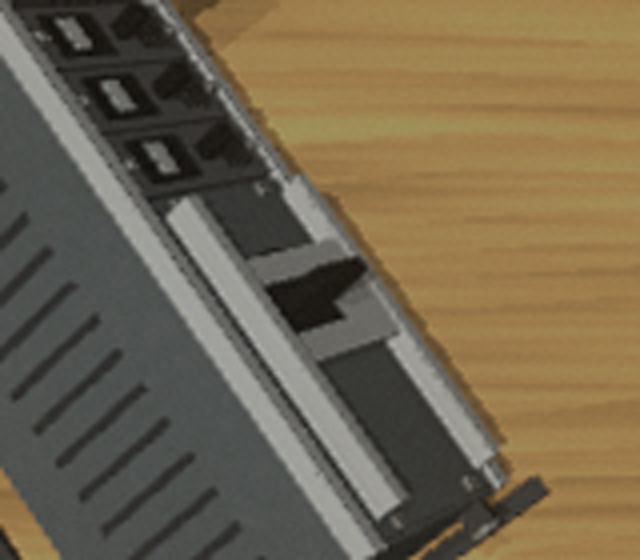

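View pics/s4.png

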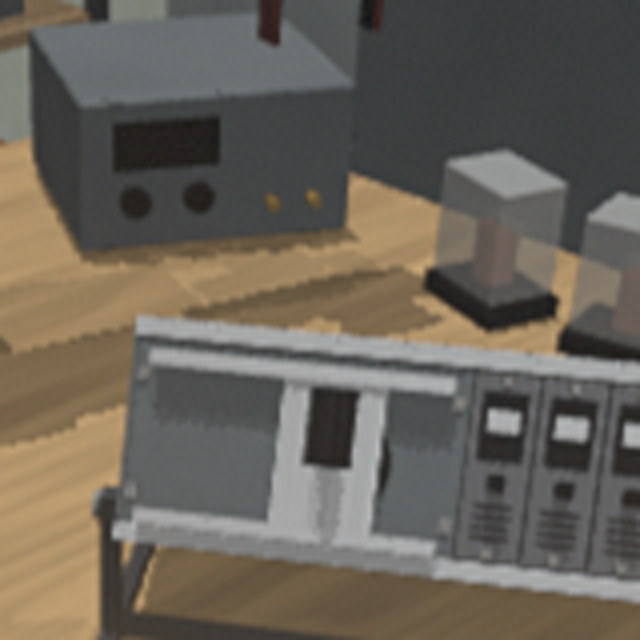

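```bash
python3 -m creep '[{"tx":0,"ty":0,"tz":60,"rx":0,"ry":0,"rz":0,"fingers":0},{"tx":0,"ty":0,"tz":110,"rx":0,"ry":0,"rz":0,"fingers":0},{"tx":30,"ty":-31,"tz":110,"rx":0,"ry":0,"rz":-0.1,"fingers":0},{"tx":70,"ty":-73,"tz":110,"rx":0,"ry":0,"rz":-0.2,"fingers":110},{"tx":110,"ty":-115,"tz":110,"rx":0,"ry":0,"rz":-0.35,"fingers":110},{"tx":150,"ty":-157,"tz":110,"rx":0,"ry":0,"rz":-0.5,"fingers":110},{"tx":190,"ty":-199,"tz":110,"rx":0,"ry":0,"rz":-0.6,"fingers":110},{"tx":230,"ty":-241,"tz":110,"rx":0,"ry":0,"rz":-0.669,"fingers":110},{"tx":270,"ty":-283,"tz":110,"rx":0,"ry":0,"rz":-0.669,"fingers":110},{"tx":310,"ty":-325,"tz":110,"rx":0,"ry":0,"rz":-0.669,"fingers":110}]'
python3 -m creep '[{"tx":40,"ty":-42,"tz":0,"rx":0,"ry":0,"rz":0,"fingers":110},{"tx":80,"ty":-84,"tz":0,"rx":0,"ry":0,"rz":0,"fingers":110},{"tx":94,"ty":-98,"tz":0,"rx":0,"ry":0,"rz":0,"fingers":110},{"tx":94,"ty":-98,"tz":-40,"rx":0,"ry":0,"rz":0,"fingers":110},{"tx":94,"ty":-98,"tz":-80,"rx":0,"ry":0,"rz":0,"fingers":110},{"tx":94,"ty":-98,"tz":-80,"rx":0,"ry":0,"rz":0,"fingers":110}]'
python3 - <<'E'
from h import *
c=cams(); o=ctrl.get_obs(); print(o["t"],o["ee_pos"],o["width"],o["ft_force"],o["orientation"],o["qpos"])
crop(c["top"],150,120,310,260,4,"pics/t5.png"); crop(c["scene"],280,40,440,200,4,"pics/s5.png")
E
```

```text
t: 1.75
ee_pos: [478.3, 275.7, 341.0]
orientation: [-1.443, 0.733, -0.733]
ft_force: [0.3, 0.0, 0.6]
width: 50.1
t: 2.5
ee_pos: [568.9, 179.2, 257.9]
orientation: [-1.448, 0.737, -0.729]
ft_force: [0.3, 0.5, 0.1]
width: 49.9
2.6 [571.34571076 179.83917921 261.65446278] 50.12149210908121 [-0.63539705  0.78520846  0.50121528] [-1.44329072  0.73238681 -0.73278182] [ 2.85003213e-01  3.51347424e-01  1.66227487e+00  1.64175471e-04
  1.12749601e+00 -3.46674367e-01]
```

View pics/t5.png

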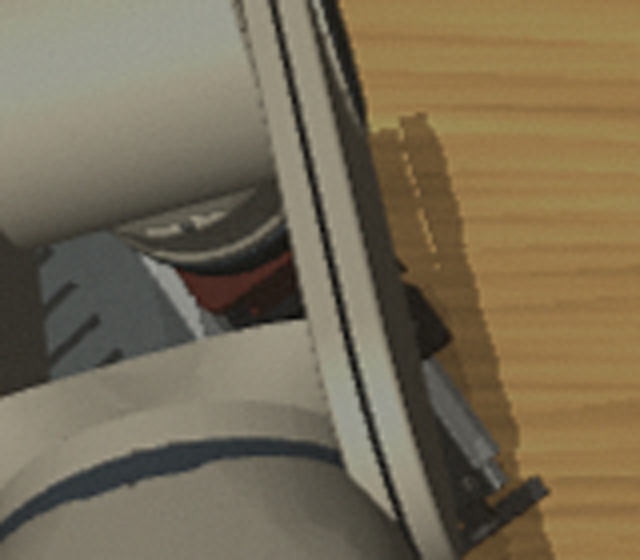

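View pics/s5.png

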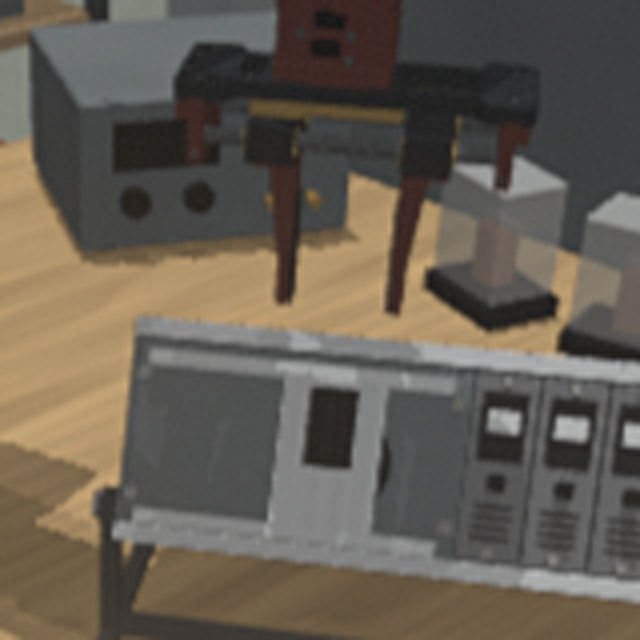

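```bash
python3 -m creep '[{"tx":0,"ty":0,"tz":-25,"rx":0,"ry":0,"rz":0,"fingers":110},{"tx":0,"ty":0,"tz":-50,"rx":0,"ry":0,"rz":0,"fingers":110},{"tx":0,"ty":0,"tz":-70,"rx":0,"ry":0,"rz":0,"fingers":110},{"tx":0,"ty":0,"tz":-84,"rx":0,"ry":0,"rz":0,"fingers":110},{"tx":0,"ty":0,"tz":-84,"rx":0,"ry":0,"rz":0,"fingers":110}]'
python3 - <<'E'
from h import *
c=cams(); o=ctrl.get_obs(); print(o["t"],o["ee_pos"],o["width"],o["ft_force"])
crop(c["top"],150,120,310,260,4,"pics/t6.png"); crop(c["scene"],280,60,440,200,4,"pics/s6.png")
E
```

```text
t: 3.22
ee_pos: [571.3, 179.5, 177.1]
orientation: [-1.443, 0.733, -0.733]
ft_force: [-0.0, 0.6, -0.3]
width: 49.9
3.325 [571.90607077 179.56792307 177.86670878] 50.02305699891088 [-0.39165583 -0.90110697  0.87984918]
```

View pics/s6.png

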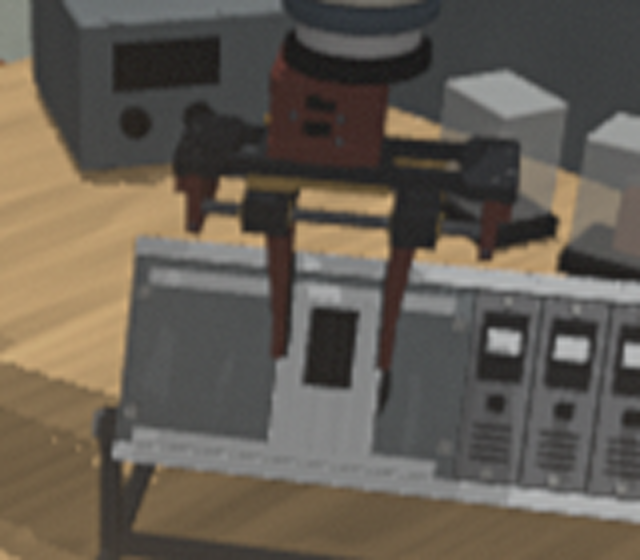

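```bash
python3 -m creep '[{"tx":0,"ty":0,"tz":0,"rx":0,"ry":0,"rz":0,"fingers":190},{"tx":0,"ty":0,"tz":0,"rx":0,"ry":0,"rz":0,"fingers":190},{"tx":-8,"ty":-6,"tz":0,"rx":0,"ry":0,"rz":0,"fingers":190},{"tx":-16,"ty":-12,"tz":0,"rx":0,"ry":0,"rz":0,"fingers":190},{"tx":-24,"ty":-18,"tz":0,"rx":0,"ry":0,"rz":0,"fingers":190},{"tx":-32,"ty":-23,"tz":0,"rx":0,"ry":0,"rz":0,"fingers":190},{"tx":-40,"ty":-29,"tz":0,"rx":0,"ry":0,"rz":0,"fingers":190},{"tx":-48,"ty":-35,"tz":0,"rx":0,"ry":0,"rz":0,"fingers":190},{"tx":-55,"ty":-40,"tz":0,"rx":0,"ry":0,"rz":0,"fingers":190},{"tx":-55,"ty":-40,"tz":0,"rx":0,"ry":0,"rz":0,"fingers":190}]'
python3 -m creep '[{"tx":-4,"ty":-3,"tz":0,"rx":0,"ry":0,"rz":0,"fingers":190},{"tx":-4,"ty":-3,"tz":0,"rx":0,"ry":0,"rz":0,"fingers":190}]'
python3 - <<'E'
from h import *
c=cams(); o=ctrl.get_obs(); print(o["t"],o["ee_pos"],o["width"],o["ft_force"])
crop(c["scene"],280,60,440,200,4,"pics/s7.png")
E
```

```text
t: 4.58
ee_pos: [515.2, 138.6, 176.5]
orientation: [-1.445, 0.734, -0.733]
ft_force: [-0.1, -0.4, 0.8]
width: 22.5
t: 4.82
ee_pos: [514.1, 137.6, 176.6]
orientation: [-1.439, 0.731, -0.735]
ft_force: [7.3, 6.9, -7.1]
width: 22.2
4.925 [514.08551741 137.58960999 176.64191324] 22.45622019253386 [ 8.24668344  6.80348656 -8.29515199]
```

View pics/s7.png

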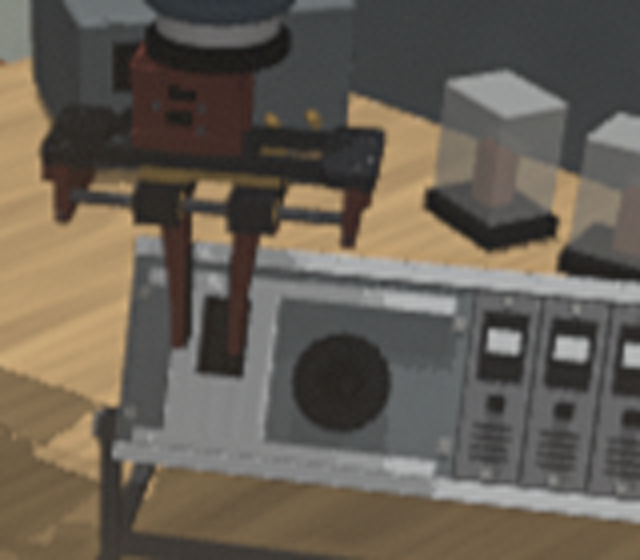

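```bash
python3 -m creep '[{"tx":-3,"ty":-2,"tz":0,"rx":0,"ry":0,"rz":0,"fingers":190},{"tx":-5,"ty":-4,"tz":0,"rx":0,"ry":0,"rz":0,"fingers":190},{"tx":-5,"ty":-4,"tz":0,"rx":0,"ry":0,"rz":0,"fingers":190}]'
python3 - <<'E'
from h import *
c=cams(); o=ctrl.get_obs(); print(o["t"],o["ee_pos"],o["width"],o["ft_force"])
crop(c["scene"],290,100,420,200,6,"pics/s8.png")
E
```

```text
t: 5.3
ee_pos: [513.7, 137.2, 176.7]
orientation: [-1.428, 0.726, -0.739]
ft_force: [24.9, 26.2, -27.8]
width: 23.2
5.4 [513.76245643 137.20148723 176.72474072] 22.81251528648783 [ 24.55514322  25.98989231 -26.48460602]
```

View pics/s8.png

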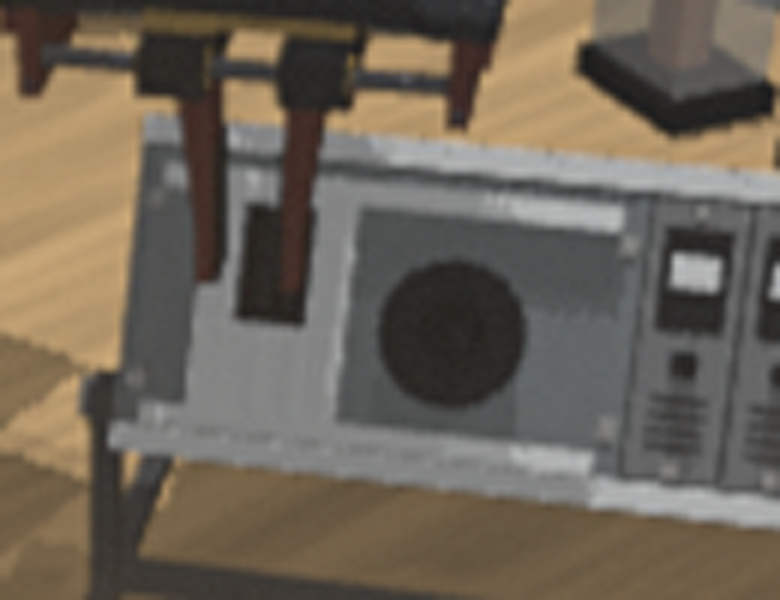

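```bash
python3 -m creep '[{"tx":12,"ty":9,"tz":0,"rx":0,"ry":0,"rz":0,"fingers":150},{"tx":12,"ty":9,"tz":0,"rx":0,"ry":0,"rz":0,"fingers":110},{"tx":12,"ty":9,"tz":40,"rx":0,"ry":0,"rz":0,"fingers":0},{"tx":12,"ty":9,"tz":80,"rx":0,"ry":0,"rz":0,"fingers":0},{"tx":20,"ty":-40,"tz":110,"rx":0,"ry":0,"rz":0,"fingers":0},{"tx":30,"ty":-100,"tz":120,"rx":0,"ry":0,"rz":0,"fingers":0},{"tx":40,"ty":-160,"tz":120,"rx":0,"ry":0,"rz":0,"fingers":0},{"tx":50,"ty":-220,"tz":120,"rx":0,"ry":0,"rz":0,"fingers":0},{"tx":55,"ty":-280,"tz":120,"rx":0,"ry":0,"rz":0,"fingers":0},{"tx":55,"ty":-300,"tz":120,"rx":0,"ry":0,"rz":0,"fingers":0}]'
python3 - <<'E'
from h import *
c=cams(); o=ctrl.get_obs(); print(o["t"],o["ee_pos"],o["width"],o["ft_force"])
crop(c["scene"],300,110,400,190,8,"pics/s9.png");crop(c["top"],180,140,300,260,5,"pics/t9.png")
E
```

```text
t: 6.65
ee_pos: [561.1, -170.9, 296.3]
orientation: [-1.443, 0.737, -0.735]
ft_force: [0.7, 0.6, -0.2]
width: 88.1
6.75 [ 561.14600924 -169.409936    296.25492838] 88.03219867806254 [-0.11770592  1.25170968  0.7160693 ]
```

View pics/s9.png

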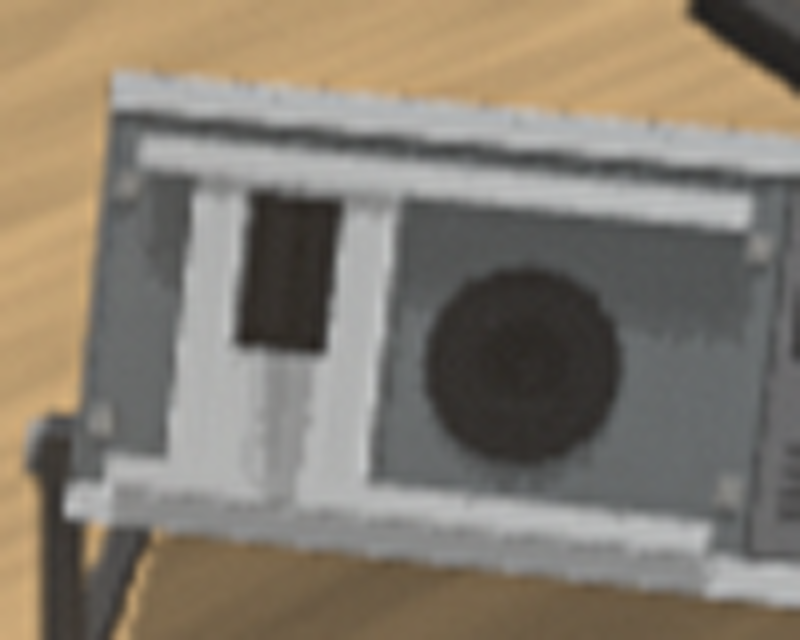

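View pics/t9.png

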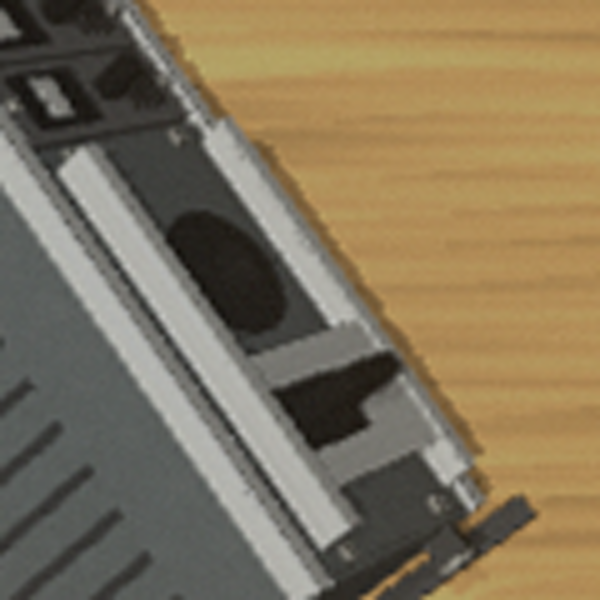

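```bash
cat > fit2.py <<'E'
from h import *; from fit import Rsp
from scipy.optimize import least_squares
c=cams(); S,T=c["scene"],c["top"]
s=least_squares(lambda p:np.r_[proj(S,p)[0]-(365.4,155.75),proj(T,p)[0]-(225.3,194.3)],[560,190,145]); print("tri",s.x,s.fun)
for d,b,(x0,y0,x1,y1) in((S,8,(300,110,400,190)),(T,5,(180,140,300,260))):
    g=cv2.cvtColor(d["pixels"],cv2.COLOR_BGR2GRAY)[y0:y1,x0:x1]
    m=(g<50).astype(np.uint8)
    n,l,st,ce=cv2.connectedComponentsWithStats(m)
    for i in range(1,n):
        if st[i,4]>80:
            cn=max(cv2.findContours((l==i).astype(np.uint8),0,1)[0],key=len); print(st[i],ce[i]+[x0,y0], cv2.fitEllipse(cn)[0]+np.array([x0,y0]),cv2.fitEllipse(cn)[1:])
E
python3 fit2.py
```

```text
tri [568.13204649 194.65186599 142.80035347] [-0.75882415  0.12445206 -0.46528341 -0.45811602]
[ 31  25  11  19 124] [335.77419355 143.83870968] [335.69659805 143.97143555] ((9.53046703338623, 19.87018394470215), 5.7745161056518555)
[ 54  34  23  23 336] [365.5327381  155.25595238] [365.07159424 155.15590286] ((22.013639450073242, 22.287700653076172), 27.986970901489258)
[  0   9  33  13 135] [202.37037037 154.66666667] [198.10321808 154.84293461] ((10.636474609375, 33.914215087890625), 91.0661849975586)
[  1  13  20  13 121] [190.84297521 159.17355372] [190.45046234 159.12649155] ((11.556408882141113, 17.570425033569336), 110.9527359008789)
[ 33  42  25  26 369] [225.37398374 193.80216802] [225.43232727 193.93678665] ((14.735286712646484, 30.32798194885254), 140.20932006835938)
[ 55  71  25  19 237] [246.53586498 219.55696203] [246.17906952 219.91412354] ((13.201459884643555, 25.76850700378418), 62.474830627441406)
```

```bash
cat > fit3.py <<'E'
from h import *; from fit import Rsp
from scipy.optimize import least_squares
c=cams(); S,T=c["scene"],c["top"]
M=Rsp(-4.081);O=np.array([560.7,193.4,145])
for d in(S,T): print(proj(d,[O+M@np.array(a,float) for a in((-7,0,0),(0,0,0),(5,0,0),(0,10,0),(0,0,10))]).round(2))
# edges: closed plate edges (y=+-30) , open edges (30+q,-30+q)
E_=[(S,(350.7,135.5),30,0),(S,(347,170),30,0),(S,(377,137.5),-30,0),(S,(373,173),-30,0),
 (T,(230,210),30,0),(T,(249.2,203.3),30,0),(T,(211.7,185),-30,0),(T,(227.9,180.4),-30,0),
 (S,(324,133),30,1),(S,(320.8,166.5),30,1),(S,(349.5,137),-30,1),(S,(346,169.5),-30,1),
 (T,(246,235),30,1),(T,(265,228),30,1),(T,(230,210.5),-30,1),(T,(249.5,204),-30,1)]
def f(p,full=False):
    M=Rsp(p[2]);O=np.array([p[0],p[1],145]);r=[]
    off={id(S):p[4:6],id(T):p[6:8]}
    for i,(d,uv,y,k) in enumerate(E_):
        P=O+M@np.array([-7,y+k*p[3],p[8+i]]); r+=list(proj(d,P)[0]+off[id(d)]-uv)
    for d,uv in((S,(365.4,155.5)),(T,(225.35,194.0))):
        r+=list((proj(d,O+M@np.array([4.,0,0]))[0]+off[id(d)]-uv)/.5)
    return np.r_[r,p[4:8]/.8]
s=least_squares(f,[565,194,-4.08,66]+[0]*4+[0]*16); print(s.x[:8].round(3),s.cost,s.fun.round(1)); print(s.x[8:].round())
E
python3 fit3.py
```

```text
[[361.8  153.99]
 [361.98 154.04]
 [362.1  154.08]
 [357.71 153.6 ]
 [362.48 149.75]]
[[227.46 195.37]
 [225.19 197.42]
 [223.58 198.87]
 [228.09 201.49]
 [222.37 198.3 ]]
[ 5.66773e+02  1.90304e+02 -4.11200e+00  6.48480e+01  3.07000e-01
 -1.57000e-01  1.55000e-01  1.78000e-01] 29.55368092015041 [ 1.8  0.2  1.1  0.1  1.7  0.2  0.9  0.1 -0.7 -2.2 -0.6 -1.7 -0.6 -2.6
 -0.4 -1.7  1.   0.1  0.1  0.   0.7  0.1  0.1  0.   0.7  1.6  0.2  0.4
 -0.1 -0.3 -0.1 -0.3 -3.9 -0.4  0.7  3.3  0.4 -0.2  0.2  0.2]
[ 41. -38.  44. -38.  30. -41.  33. -23.  40. -38.  38. -37.  35. -37.
  33. -39.]
```

```bash
sed -i 's/y+k\*p\[3\],p\[8+i\]/y+p[24+k],p[8+i]/; s/\[0\]\*16)/[0]*16+[6,70])/' fit3.py; sed -i 's/s.x\[8:\].round()/s.x[8:].round(1)/' fit3.py; for x in 4 0; do sed -i "s/array(\[[0-9]*\.,0,0\])/array([$x.,0,0])/" fit3.py; python3 fit3.py|tail -n +11; done
python3 - <<'E'
from h import *
c=cams(); d=c["scene"]
x0,y0=345,135
im=d["pixels"][135:177,345:387].astype(float); im=np.clip((im-15)*4,0,255).astype(np.uint8)
cv2.imwrite("pics/sz.png",cv2.resize(im,None,fx=14,fy=14,interpolation=cv2.INTER_CUBIC))
d=c["top"]; im=d["pixels"][175:215,205:245].astype(float); im=np.clip((im-5)*5,0,255).astype(np.uint8)
cv2.imwrite("pics/tz.png",cv2.resize(im,None,fx=14,fy=14,interpolation=cv2.INTER_CUBIC))
E
```

```text
[ 5.706080e+02  1.917990e+02 -4.079000e+00  1.862377e+03  4.210000e-01
 -2.730000e-01  3.190000e-01  2.980000e-01] 3.259917323844719 [-0.1 -0.  -0.3 -0.  -0.3 -0.  -0.5 -0.1 -0.1 -0.2 -0.1 -0.4 -0.1 -0.4
 -0.  -0.   0.5  0.1  0.1  0.   0.4  0.   0.3  0.   0.8  1.7 -0.  -0.
 -0.1 -0.2 -0.2 -0.6 -0.4  0.2 -0.4 -0.2  0.5 -0.3  0.4  0.4]
[ 42.3 -37.5  43.5 -37.8  35.9 -35.5  36.8 -20.   42.  -36.   38.6 -36.6
  42.3 -28.8  37.  -35.1   8.1  69.1]
[ 5.6886200e+02  1.9383900e+02 -4.0760000e+00 -6.4663289e+04
  2.5800000e-01  1.3300000e-01  1.0100000e-01  3.3900000e-01] 3.5038692139579752 [ 0.   0.  -0.1 -0.  -0.1 -0.  -0.3 -0.  -0.  -0.1 -0.1 -0.4 -0.  -0.2
  0.1  0.2  0.6  0.1  0.3  0.   0.5  0.1  0.4  0.   0.8  1.8 -0.  -0.
  0.   0.  -0.2 -0.5 -0.9 -0.2 -0.3 -0.7  0.3  0.2  0.1  0.4]
[ 42.  -37.9  43.2 -38.3  30.6 -41.2  31.5 -25.7  41.9 -36.3  38.3 -37.
  37.3 -34.2  31.8 -40.7   7.4  68.7]
```

View pics/sz.png

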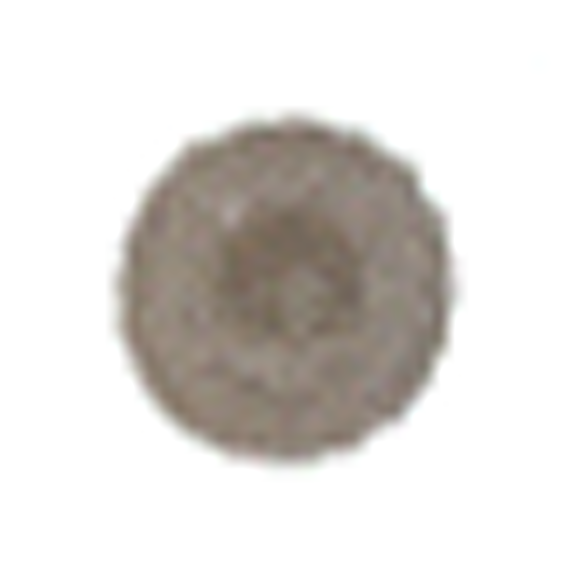

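View pics/tz.png

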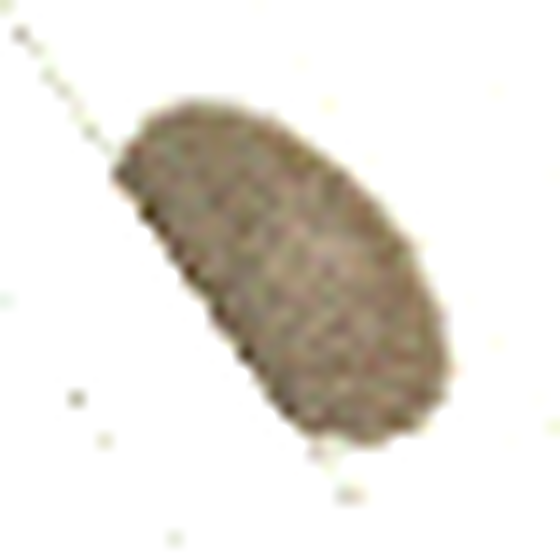

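```bash
cat > fit4.py <<'E'
from h import *; from fit import Rsp
from scipy.optimize import least_squares
c=cams(); S,T=c["scene"],c["top"]
def cont(d,x0,y0,x1,y1,thr):
    k=8;g=cv2.cvtColor(d["pixels"],cv2.COLOR_BGR2GRAY)[y0:y1,x0:x1]
    g=cv2.GaussianBlur(cv2.resize(g,None,fx=k,fy=k,interpolation=cv2.INTER_CUBIC),(0,0),3)
    cn=max(cv2.findContours((g<thr).astype(np.uint8),0,cv2.CHAIN_APPROX_NONE)[0],key=cv2.contourArea)[:,0]
    return (cn+.5)/k-.5+[x0,y0]
gs=cv2.cvtColor(S["pixels"],7-1); gt=cv2.cvtColor(T["pixels"],6)
print(gs[155,365],gs[160,382],gt[194,228],gt[203,237],gt[185,212])
a=cont(S,348,138,384,174,(int(gs[155,365])+int(gs[160,382]))//2)
b=cont(T,208,178,243,212,(int(gt[194,228])+int(gt[203,237]))//2)
# drop the straight left-lower side in top
l0,l1=np.array([213.3,186.5]),np.array([225.,205.5]); n=np.array([l1[1]-l0[1],-(l1[0]-l0[0])]);n=n/np.linalg.norm(n)
b=b[((b-l0)@n)>2.0]; a=a[::8];b=b[::8];print(len(a),len(b))
import sys
xf=float(sys.argv[1])
t=np.linspace(0,2*np.pi,181)
def f(p):
    M=Rsp(p[2]);O=np.array([p[0],p[1],145])
    P=[O+M@np.array([xf,p[3]*np.cos(q),p[3]*np.sin(q)]) for q in t]
    r=[]
    for d,pts,o in((S,a,p[4:6]),(T,b,p[6:8])):
        q=(proj(d,P)+o).astype(np.float32)
        r+=[cv2.pointPolygonTest(q.reshape(-1,1,2),tuple(map(float,u)),True) for u in pts]
    return np.r_[r,p[4:8]/.2,(p[2]+4.079)/.005]
s=least_squares(f,[568,193,-4.08,28,0,0,0,0],diff_step=1e-4,x_scale=[1,1,.01,1,.3,.3,.3,.3]); print(s.x.round(2),s.cost, np.abs(s.fun).max())
E
for x in 0 3 5;do python3 fit4.py $x|tail -2;done
```

```text
73 41
[568.54 194.12  -4.08  29.04   0.     0.     0.     0.  ] 5.123081684409804 0.9479464922954746
73 41
[569.92 192.44  -4.08  29.23   0.     0.     0.    -0.  ] 8.513855272653794 0.7195907512573773
73 41
[570.75 191.51  -4.08  29.46   0.     0.     0.    -0.  ] 15.30910300484498 0.9086233023461948
```

```bash
cat > ov.py <<'E'
from h import *
c=cams(); S,T=c["scene"],c["top"]
p=(577.8,-201.2,1.705)
Rz=R.from_euler('z',p[2]).as_matrix()
for d,n,(x0,y0,x1,y1,s) in((S,"gs",(180,190,310,320,5)),(T,"gt",(315,160,475,240,5))):
    im=cv2.resize(d["pixels"][y0:y1,x0:x1],None,fx=s,fy=s,interpolation=cv2.INTER_CUBIC)
    def L(a,b,col):
        q=(proj(d,[np.array([p[0],p[1],55])+Rz@np.array(v,float) for v in(a,b)])+.5-[x0,y0])*s
        q=np.int32(q.round()); cv2.line(im,tuple(map(int,q[0])),tuple(map(int,q[1])),col,1,cv2.LINE_AA)
    for y in(7,-7): L((-75,y,10),(55,y,10),(0,255,0))
    L((-75,-7,10),(-75,7,10),(0,255,0));L((55,-7,10),(55,7,10),(0,255,0)); L((55,0,0),(183,0,0),(0,0,255)); L((93,-16,0),(93,16,0),(255,255,0)); L((93,0,-16),(93,0,16),(255,255,0))
    cv2.imwrite(f"pics/{n}.png",im)
E
python3 ov.py
```

```text
(no output)
```

View pics/gs.png

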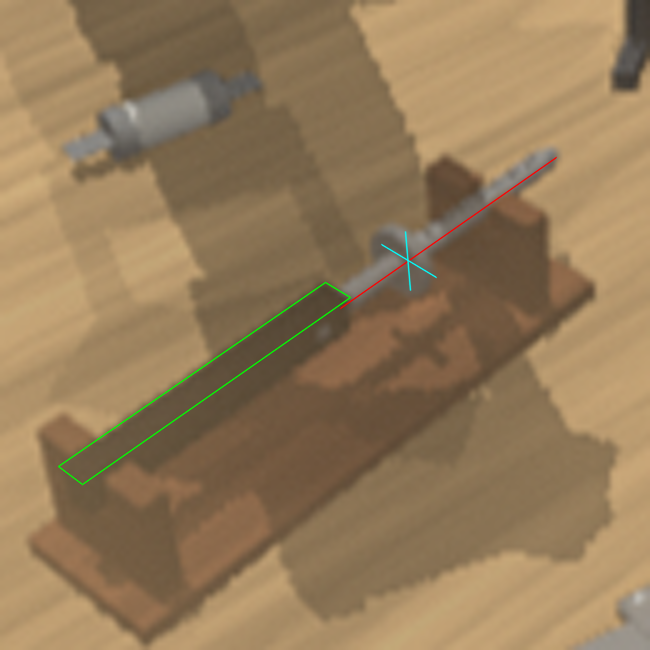

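View pics/gt.png

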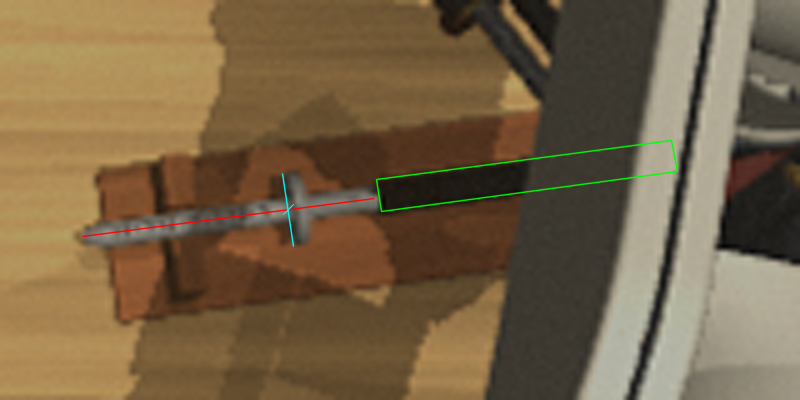

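```bash
python3 -m creep '[{"tx":7,"ty":-10,"tz":-40,"rx":0,"ry":0,"rz":-0.17,"fingers":0},{"tx":14,"ty":-20,"tz":-80,"rx":0,"ry":0,"rz":-0.34,"fingers":0},{"tx":14,"ty":-24,"tz":-120,"rx":0,"ry":0,"rz":-0.497,"fingers":0},{"tx":14,"ty":-24,"tz":-160,"rx":0,"ry":0,"rz":-0.497,"fingers":0},{"tx":14,"ty":-24,"tz":-160,"rx":0,"ry":0,"rz":-0.497,"fingers":0}]'
python3 - <<'E'
from h import *
c=cams(); o=ctrl.get_obs(); print(o["t"],o["ee_pos"],o["width"],o["ft_force"],R.from_rotvec(o["orientation"]).as_matrix().round(3))
crop(c["scene"],170,130,330,290,4,"pics/s10.png")
E
```

```text
t: 8.28
ee_pos: [574.0, -191.2, 133.9]
orientation: [-1.272, 1.115, -1.105]
ft_force: [0.3, 0.4, 0.6]
width: 87.8
8.375 [ 576.64700009 -191.99418839  137.47258823] 88.05862500479056 [ 0.58643475 -0.40778156  1.41556163] [[ 0.134  0.     0.991]
 [-0.991 -0.     0.134]
 [ 0.    -1.     0.   ]]
```

View pics/s10.png

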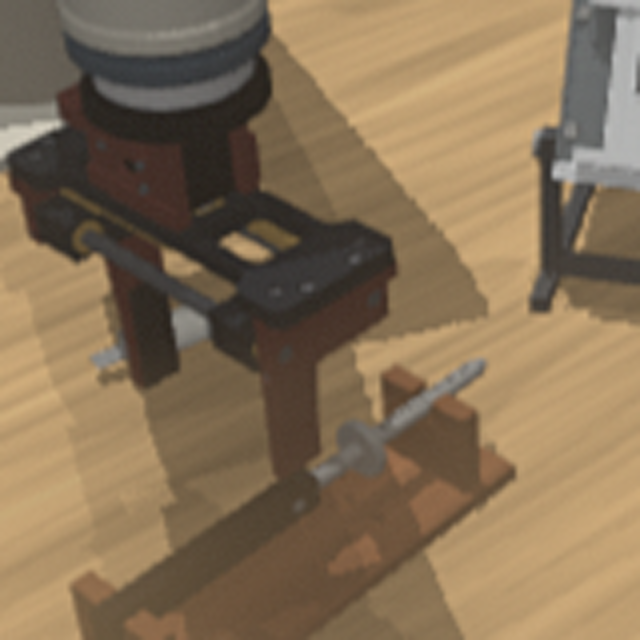

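```bash
python3 -m creep '[{"tx":-1,"ty":-1,"tz":-40,"rx":0,"ry":0,"rz":0,"fingers":60},{"tx":-1,"ty":-1,"tz":-75,"rx":0,"ry":0,"rz":0,"fingers":60},{"tx":-1,"ty":-1,"tz":-91,"rx":0,"ry":0,"rz":0,"fingers":90},{"tx":-1,"ty":-1,"tz":-91,"rx":0,"ry":0,"rz":0,"fingers":150},{"tx":-1,"ty":-1,"tz":-91,"rx":0,"ry":0,"rz":0,"fingers":200},{"tx":-1,"ty":-1,"tz":-91,"rx":0,"ry":0,"rz":0,"fingers":255},{"tx":-1,"ty":-1,"tz":-91,"rx":0,"ry":0,"rz":0,"fingers":255},{"tx":-1,"ty":-1,"tz":-91,"rx":0,"ry":0,"rz":0,"fingers":255},{"tx":-1,"ty":-1,"tz":-91,"rx":0,"ry":0,"rz":0,"fingers":255}]'
python3 - <<'E'
from h import *
c=cams(); o=ctrl.get_obs(); print(o["t"],o["ee_pos"],o["width"],o["ft_force"])
crop(c["scene"],170,130,330,290,4,"pics/s11.png")
E
```

```text
t: 9.5
ee_pos: [575.4, -192.9, 46.2]
orientation: [-1.27, 1.109, -1.11]
ft_force: [-1.3, 0.6, 4.9]
width: 14.0
9.6 [ 575.39139757 -192.85655      46.14911753] 13.931413414266087 [-0.99489603  0.69671183  6.09228105]
```

View pics/s11.png

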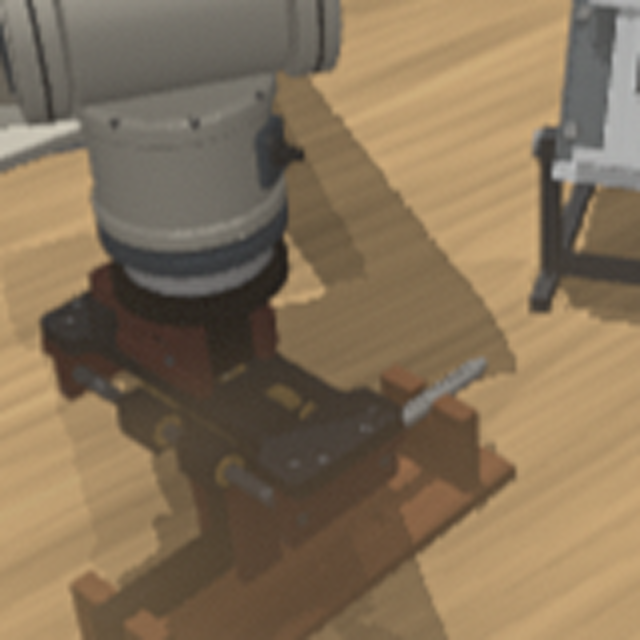

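```bash
python3 -m creep '[{"tx":0,"ty":0,"tz":15,"rx":0,"ry":0,"rz":0,"fingers":255},{"tx":0,"ty":0,"tz":40,"rx":0,"ry":0,"rz":0,"fingers":255},{"tx":0,"ty":0,"tz":80,"rx":0,"ry":0,"rz":0,"fingers":255},{"tx":0,"ty":0,"tz":120,"rx":0,"ry":0,"rz":0,"fingers":255},{"tx":0,"ty":0,"tz":170,"rx":0,"ry":0,"rz":0,"fingers":255},{"tx":0,"ty":0,"tz":210,"rx":0,"ry":0,"rz":0,"fingers":255},{"tx":0,"ty":0,"tz":210,"rx":0,"ry":0,"rz":0,"fingers":255},{"tx":0,"ty":0,"tz":210,"rx":0,"ry":0,"rz":0,"fingers":255}]'
python3 - <<'E'
from h import *
c=cams(); o=ctrl.get_obs(); print(o["t"],o["ee_pos"],o["width"],o["ft_force"],o["moment"],R.from_rotvec(o["orientation"]).as_matrix().round(3))
crop(c["scene"],170,50,370,200,4,"pics/s12.png");crop(c["top"],290,160,410,260,5,"pics/t12.png")
E
```

```text
t: 10.6
ee_pos: [574.2, -192.5, 254.5]
orientation: [-1.27, 1.112, -1.109]
ft_force: [-0.1, -1.3, -2.0]
width: 14.0
10.7 [ 573.917579   -192.34343624  253.54047727] 13.826223635805151 [ 0.95914219 -0.1705107  -2.20778231] [-0.07135088  0.01339777  0.05712794] [[ 0.134 -0.004  0.991]
 [-0.991  0.001  0.134]
 [-0.002 -1.    -0.003]]
```

View pics/s12.png

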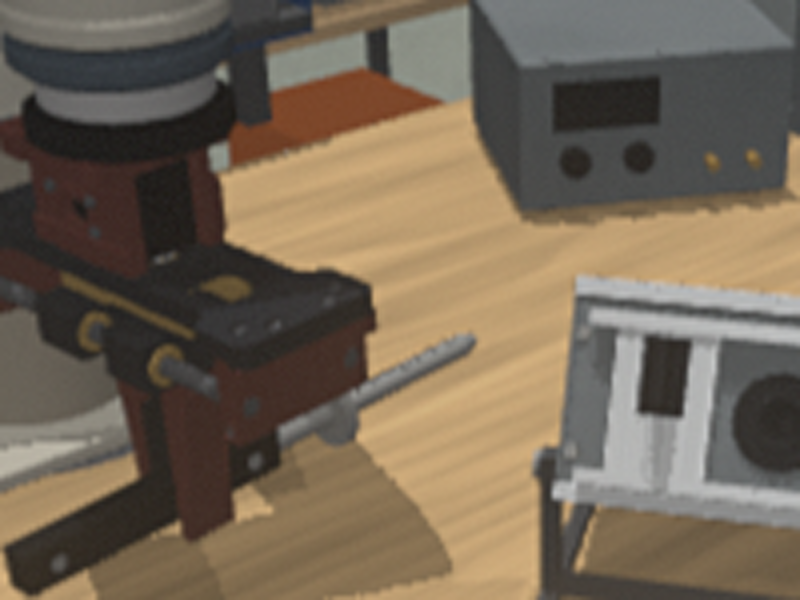

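View pics/t12.png

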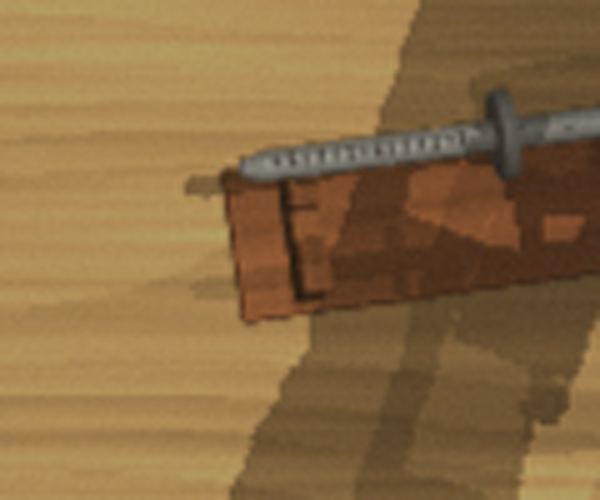

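```bash
cat > tri.py <<'E'
from h import *
from scipy.optimize import least_squares
def tri(c,s,t):
    r=least_squares(lambda p:np.r_[proj(c["scene"],p)[0]-s,proj(c["top"],p)[0]-t],[550,0,240]); return r.x,r.fun
E
python3 - <<'E'
from tri import *
c=cams()
x,f=tri(c,(289-.5,134.5-.5),(338.2-.5,194-.5)); print("tip",x,f)
o=ctrl.get_obs(); Rt=R.from_rotvec(o["orientation"]).as_matrix()
gr=o["ee_pos"]-11*Rt[:,1]; print("grasp",gr, "tip in tool (x,y,z)",Rt.T@(x-gr))
gx=-Rt[:,0]; print("expected tip", gr+gx*173)
# scene rod bits
for s in(90,173,): print(proj(c["scene"],gr+gx*s),proj(c["top"],gr+gx*s))
E
```

```text
tip [552.15569094 -19.324294   264.89678304] [-0.74798233  0.05469083 -0.54009162 -0.41791549]
grasp [ 574.30214745 -192.50358787  264.77800122] tip in tool (x,y,z) [-1.74585627e+02  1.39184900e-01  1.17761771e+00]
expected tip [551.20079087 -21.05312789 265.0370313 ]
[[255.04169404 150.25155644]] [[385.25298366 187.46026952]]
[[286.72998449 134.0920212 ]] [[338.16447927 193.61740657]]
```

```bash
sed 's/r=\[\]/r=[]; p=np.r_[p[:4],1.0,0.2,0.5,-0.2]/' fit4.py > fit5.py; for x in 0 3 5;do python3 fit5.py $x|tail -1;done
python3 - <<'E'
from h import *
c=cams()
im=c["scene"]["pixels"][120:150,270:300]; cv2.imwrite("pics/tipS.png",cv2.resize(im,None,fx=16,fy=16,interpolation=cv2.INTER_CUBIC))
im=c["top"]["pixels"][178:208,330:360]; cv2.imwrite("pics/tipT.png",cv2.resize(im,None,fx=16,fy=16,interpolation=cv2.INTER_CUBIC))
E
```

```text
[567.07 193.64  -4.08  29.03   0.     0.     0.     0.  ] 22.9894918173025 5.0
[568.28 192.18  -4.08  29.12   0.     0.     0.     0.  ] 26.83693805472412 5.0
[569.14 191.17  -4.08  29.23   0.     0.     0.     0.  ] 34.937488739652785 5.0
```

View pics/tipS.png

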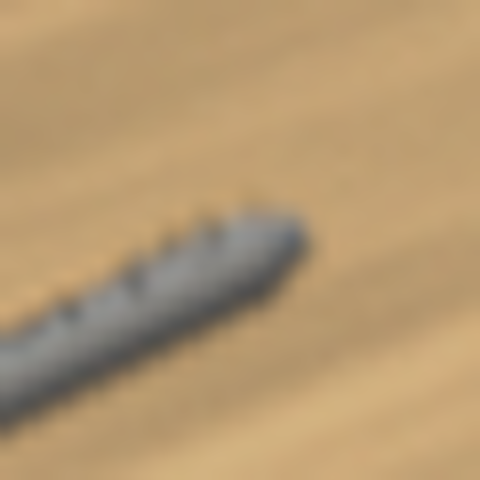

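View pics/tipT.png

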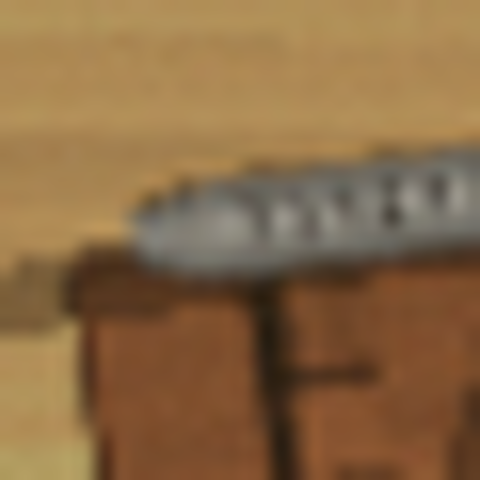

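```bash
cat > goal.py <<'E'
from tri import *; from fit import Rsp
M=Rsp(-4.08)
def goal(O,s,back):
    Rg=np.array([-M[:,0],-M[:,2],-M[:,1]]).T
    o=ctrl.get_obs(); Rt=R.from_rotvec(o["orientation"]).as_matrix()
    g=O-(s+back)*M[:,0]+11*Rg[:,1]
    print("now",o["t"],o["ee_pos"],"goal",g.round(1),"d",(g-o["ee_pos"]).round(1),"rot",R.from_matrix(Rg@Rt.T).as_rotvec().round(4),"F",o["ft_force"].round(1))
E
python3 - <<'E'
from goal import *
goal(np.array([568.5,192.8,145]),174.6,40)
E
```

```text
now 11.2 [ 575.15403472 -192.77497522  255.53924183] goal [681.6  38.5 242.8] d [106.4 231.2 -12.8] rot [-0.4906 -0.1979  0.4869] F [-0.  -0.3 -2.1]
```

```bash
python3 -m creep '[{"tx":20,"ty":20,"tz":15,"rx":0,"ry":0,"rz":0.06,"fingers":255},{"tx":45,"ty":60,"tz":25,"rx":-0.08,"ry":-0.03,"rz":0.15,"fingers":255},{"tx":70,"ty":100,"tz":25,"rx":-0.16,"ry":-0.06,"rz":0.25,"fingers":255},{"tx":90,"ty":140,"tz":20,"rx":-0.25,"ry":-0.1,"rz":0.35,"fingers":255},{"tx":100,"ty":175,"tz":10,"rx":-0.36,"ry":-0.15,"rz":0.44,"fingers":255},{"tx":106,"ty":205,"tz":-3,"rx":-0.45,"ry":-0.18,"rz":0.4869,"fingers":255},{"tx":106,"ty":231,"tz":-13,"rx":-0.4906,"ry":-0.1979,"rz":0.4869,"fingers":255},{"tx":106,"ty":231,"tz":-13,"rx":-0.4906,"ry":-0.1979,"rz":0.4869,"fingers":255},{"tx":106,"ty":231,"tz":-13,"rx":-0.4906,"ry":-0.1979,"rz":0.4869,"fingers":255},{"tx":106,"ty":231,"tz":-13,"rx":-0.4906,"ry":-0.1979,"rz":0.4869,"fingers":255}]'
python3 - <<'E'
from goal import *
c=cams()
goal(np.array([568.5,192.8,145]),174.6,40)
crop(c["scene"],300,60,460,200,5,"pics/s13.png");crop(c["top"],180,110,300,230,5,"pics/t13.png")
E
```

```text
t: 12.45
ee_pos: [681.6, 37.0, 243.5]
orientation: [-1.653, 0.349, -1.131]
ft_force: [-0.4, 0.5, -1.6]
width: 14.0
now 12.55 [681.46527478  37.00430926 243.36945855] goal [681.6  38.5 242.8] d [ 0.1  1.5 -0.6] rot [-0.0004  0.001   0.0017] F [ 0.2 -0.  -2.6]
```

View pics/s13.png

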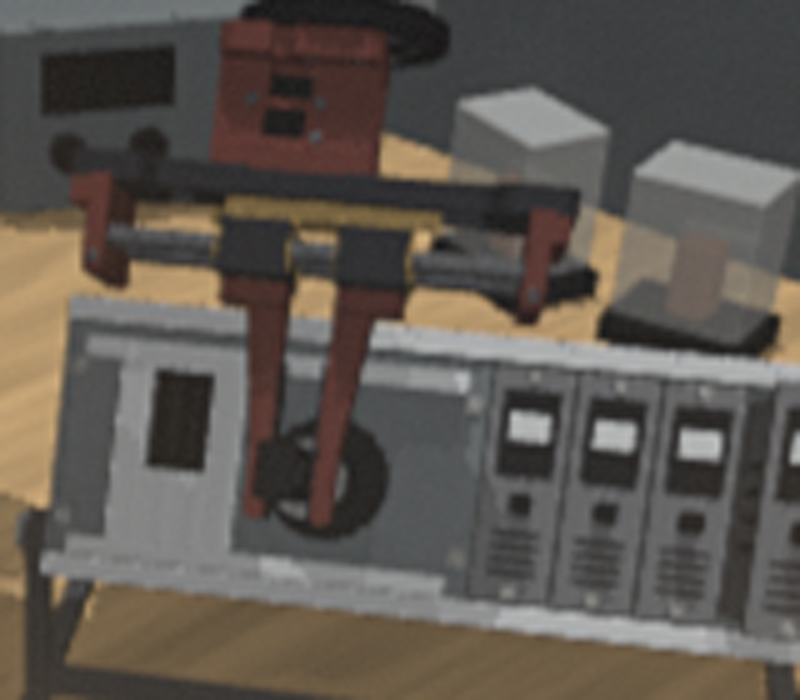

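View pics/t13.png

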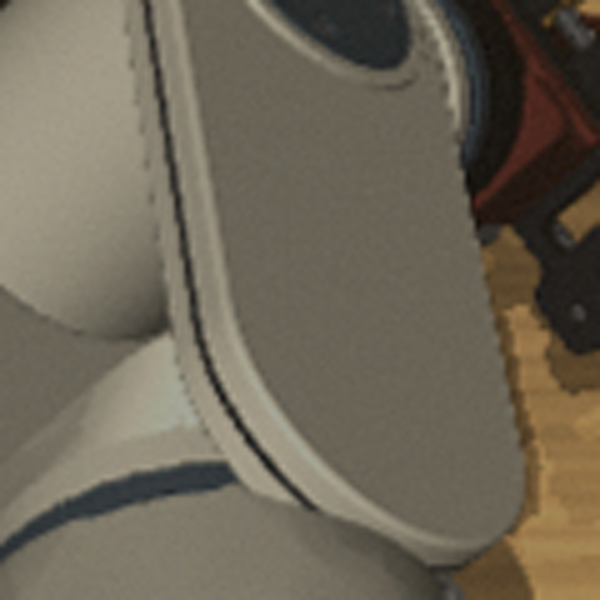

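```bash
cat > ins.py <<'E'
from goal import *
import sys
c=cams(); d=c["scene"]; o=ctrl.get_obs(); Rt=R.from_rotvec(o["orientation"]).as_matrix()
gr=o["ee_pos"]-11*Rt[:,1]; gx=-Rt[:,0]
x0,y0,x1,y1,s=335,125,395,175,13
im=np.clip(d["pixels"][y0:y1,x0:x1].astype(float)*1.8,0,255).astype(np.uint8)
im=cv2.resize(im,None,fx=s,fy=s,interpolation=cv2.INTER_CUBIC)
off=np.array(eval(sys.argv[2])) if len(sys.argv)>2 else np.zeros(2)
def circ(C,rad,ax1,ax2,col):
    q=proj(d,[C+rad*(np.cos(t)*ax1+np.sin(t)*ax2) for t in np.linspace(0,6.28,60)])+off
    cv2.polylines(im,[np.int32(((q+.5-[x0,y0])*s).round())],True,col,1,cv2.LINE_AA)
circ(gr+gx*84.6,16,Rt[:,1],Rt[:,2],(0,255,0))
circ(gr+gx*78.6,16,Rt[:,1],Rt[:,2],(0,200,100))
O=np.array([568.5,192.8,145])
circ(O+3*M[:,0],29,M[:,1],M[:,2],(0,0,255)); circ(O,17,M[:,1],M[:,2],(0,0,255))
h=(gr-11*0+gx*(-65))
cs=[gr+gx*a+Rt[:,2]*b+Rt[:,1]*e for a in(-84,)for b,e in((7,10),(-7,10),(-7,-10),(7,-10))]
cv2.polylines(im,[np.int32(((proj(d,cs)+off+.5-[x0,y0])*s).round())],True,(255,255,0),1,cv2.LINE_AA)
cv2.imwrite("pics/%s.png"%sys.argv[1],im); print(o["t"],o["ee_pos"].round(1),o["ft_force"].round(1),o["moment"].round(2))
p=gr+gx*174.6; print("tip in spout",(M.T@(p-O)).round(1),"axis err",(M.T@gx).round(4))
E
python3 ins.py i1
```

```text
12.65 [681.3  37.3 243.1] [-0.3 -0.3 -2.8] [ 0.27  0.26 -0.01]
tip in spout [-40.9   0.7  -0.1] axis err [ 1.0e+00 -1.4e-03 -2.0e-04]
```

View pics/i1.png

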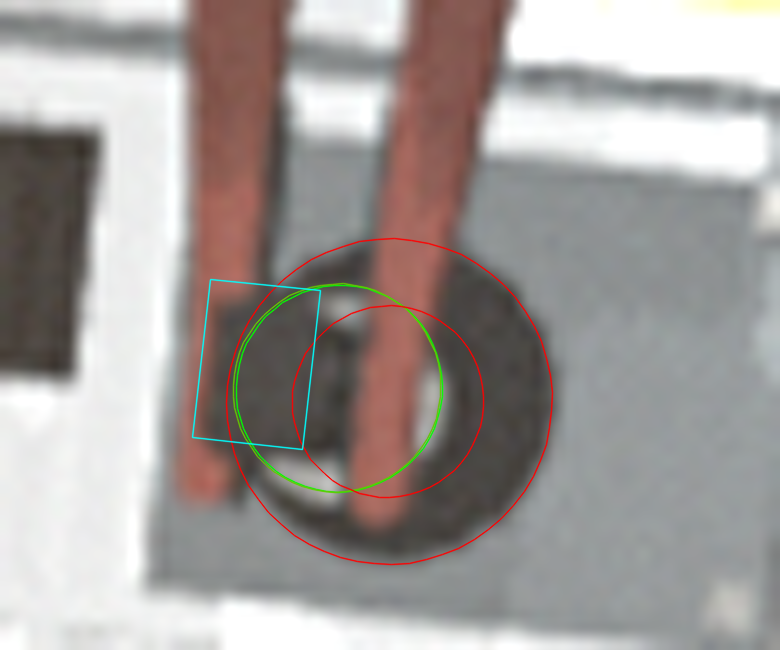

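Run:
```python
from goal import *
for v in((0,-.7,2.2),(20,-.7,2.2),(40,-.7,2.2),(55,-.7,2.2),(65,-.7,2.2)): print(v,(M@np.array(v)).round(1))
```

```text
(0, -0.7, 2.2) [-0.1  1.3  1.9]
(20, -0.7, 2.2) [-10.3  15.3  -8.1]
(40, -0.7, 2.2) [-20.6  29.2 -18.1]
(55, -0.7, 2.2) [-28.2  39.7 -25.6]
(65, -0.7, 2.2) [-33.4  46.7 -30.6]
```

```bash
python3 -m creep '[{"tx":-0.1,"ty":1.3,"tz":1.9,"rx":0,"ry":0,"rz":0,"fingers":255},{"tx":-5,"ty":8.3,"tz":-3,"rx":0,"ry":0,"rz":0,"fingers":255},{"tx":-10.3,"ty":15.3,"tz":-8.1,"rx":0,"ry":0,"rz":0,"fingers":255},{"tx":-15.5,"ty":22.2,"tz":-13.1,"rx":0,"ry":0,"rz":0,"fingers":255},{"tx":-20.6,"ty":29.2,"tz":-18.1,"rx":0,"ry":0,"rz":0,"fingers":255},{"tx":-24.4,"ty":34.5,"tz":-21.9,"rx":0,"ry":0,"rz":0,"fingers":255},{"tx":-28.2,"ty":39.7,"tz":-25.6,"rx":0,"ry":0,"rz":0,"fingers":255},{"tx":-28.2,"ty":39.7,"tz":-25.6,"rx":0,"ry":0,"rz":0,"fingers":255}]'; python3 ins.py i2
```

```text
t: 13.65
ee_pos: [652.6, 78.3, 216.7]
orientation: [-1.655, 0.348, -1.128]
ft_force: [0.3, -0.4, -2.4]
width: 13.6
13.75 [653.1  77.9 217.2] [-0.1  0.3 -2.8] [ 0.19  0.24 -0.06]
tip in spout [15.  -0.3  2.2] axis err [ 1.e+00  1.e-04 -2.e-04]
```

View pics/i2.png

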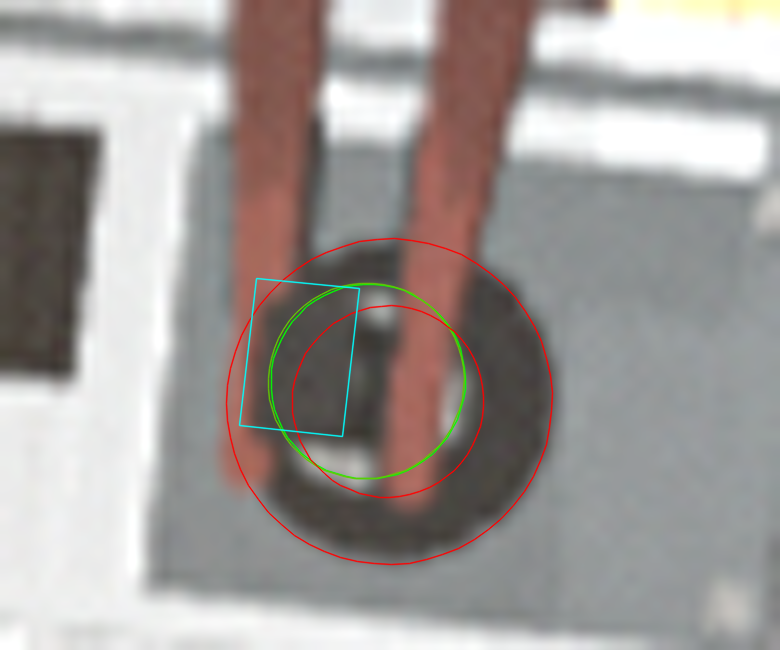

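```bash
python3 -m creep '[{"tx":-3.8,"ty":5.2,"tz":-3.8,"rx":0,"ry":0,"rz":0,"fingers":255},{"tx":-7.7,"ty":10.5,"tz":-7.5,"rx":0,"ry":0,"rz":0,"fingers":255},{"tx":-12.8,"ty":17.5,"tz":-12.5,"rx":0,"ry":0,"rz":0,"fingers":255},{"tx":-12.8,"ty":17.5,"tz":-12.5,"rx":0,"ry":0,"rz":0,"fingers":255}]'
python3 - <<'E'
from goal import *
o=ctrl.get_obs(); f=o["ft_force"]-[0,0,-2.2]; print((M.T@f).round(1), (M.T@o["moment"]).round(2))
Rt=R.from_rotvec(o["orientation"]).as_matrix(); p=o["ee_pos"]-8.85*Rt[:,1]-174.6*Rt[:,0]
print((M.T@(p-[568.5,192.8,145])).round(1),o["width"])
E
```

```text
t: 14.25
ee_pos: [639.5, 96.0, 203.9]
orientation: [-1.655, 0.348, -1.127]
ft_force: [-0.2, -0.9, -2.8]
width: 14.2
[-0.2  0.7 -0.8] [-0.01 -0.39  0.04]
[41.2  0.2 -0.1] 14.16815209974052
```

```bash
python3 -m creep '[{"tx":-5.1,"ty":7,"tz":-5,"rx":0,"ry":0,"rz":0,"fingers":255},{"tx":-10.2,"ty":14,"tz":-10,"rx":0,"ry":0,"rz":0,"fingers":255},{"tx":-15.3,"ty":21,"tz":-15,"rx":0,"ry":0,"rz":0,"fingers":255},{"tx":-19.9,"ty":27.2,"tz":-19.5,"rx":0,"ry":0,"rz":0,"fingers":255},{"tx":-19.9,"ty":27.2,"tz":-19.5,"rx":0,"ry":0,"rz":0,"fingers":255}]'
cat > st.py <<'E'
from goal import *
o=ctrl.get_obs(); f=o["ft_force"]-[0,0,-2.2]; print("F",(M.T@f).round(1), "m",(M.T@o["moment"]).round(2))
Rt=R.from_rotvec(o["orientation"]).as_matrix(); p=o["ee_pos"]-8.85*Rt[:,1]-174.6*Rt[:,0]
print("tip",(M.T@(p-[568.5,192.8,145])).round(1),o["width"],(M.T@-Rt[:,0]).round(4))
E
python3 st.py
```

```text
t: 14.88
ee_pos: [619.7, 123.2, 184.6]
orientation: [-1.655, 0.348, -1.127]
ft_force: [0.2, -0.7, -2.2]
width: 13.8
F [-0.6  0.2 -0.4] m [ 0.02 -0.36 -0.  ]
tip [80.   0.1 -0.1] 13.847267449417341 [1.0e+00 1.3e-03 2.0e-04]
```

Now creep to the stop: +8, then further until the force rises.

```bash
python3 -m creep '[{"tx":-2,"ty":2.8,"tz":-2,"rx":0,"ry":0,"rz":0,"fingers":255},{"tx":-4.1,"ty":5.6,"tz":-4,"rx":0,"ry":0,"rz":0,"fingers":255},{"tx":-4.1,"ty":5.6,"tz":-4,"rx":0,"ry":0,"rz":0,"fingers":255}]'; python3 st.py
python3 -m creep '[{"tx":-1,"ty":1.4,"tz":-1,"rx":0,"ry":0,"rz":0,"fingers":255},{"tx":-2,"ty":2.8,"tz":-2,"rx":0,"ry":0,"rz":0,"fingers":255},{"tx":-2,"ty":2.8,"tz":-2,"rx":0,"ry":0,"rz":0,"fingers":255}]'; python3 st.py
```

```text
t: 15.25
ee_pos: [616.0, 128.3, 181.0]
orientation: [-1.654, 0.348, -1.128]
ft_force: [0.7, 0.6, -2.6]
width: 13.5
F [ 0.2 -0.9 -0.3] m [ 0.04 -0.33  0.01]
tip [87.2 -0.2 -0.1] 13.545575515144037 [1.e+00 2.e-04 0.e+00]
t: 15.62
ee_pos: [614.9, 130.1, 180.0]
orientation: [-1.655, 0.346, -1.131]
ft_force: [2.2, -5.2, -0.8]
width: 13.7
F [-5.4  1.3 -1.6] m [0.22 0.68 0.01]
tip [89.6 -0.4 -0.2] 13.667372300435318 [ 1.0e+00 -1.0e-04 -2.3e-03]
```

```bash
python3 -m creep '[{"tx":-1.0,"ty":1.4,"tz":-1,"rx":0,"ry":0,"rz":0,"fingers":255},{"tx":-1.5,"ty":2.1,"tz":-1.5,"rx":0,"ry":0,"rz":0,"fingers":255},{"tx":-1.5,"ty":2.1,"tz":-1.5,"rx":0,"ry":0,"rz":0,"fingers":255}]'; python3 st.py; python3 ins.py i3
```

```text
t: 16.0
ee_pos: [614.8, 130.4, 180.2]
orientation: [-1.657, 0.344, -1.134]
ft_force: [6.8, -13.9, 6.1]
width: 14.2
F [-17.4   2.7  -0.4] m [0.43 2.52 0.1 ]
tip [89.7 -0.6 -0.6] 14.18094663693792 [ 1.0e+00 -5.0e-04 -6.4e-03]
16.1 [614.8 130.4 180.2] [  6.9 -14.5   6.4] [-2.32 -1.07 -0.17]
tip in spout [89.7 -0.6  1.5] axis err [ 1.0e+00 -7.0e-04 -6.3e-03]
```

View pics/i3.png

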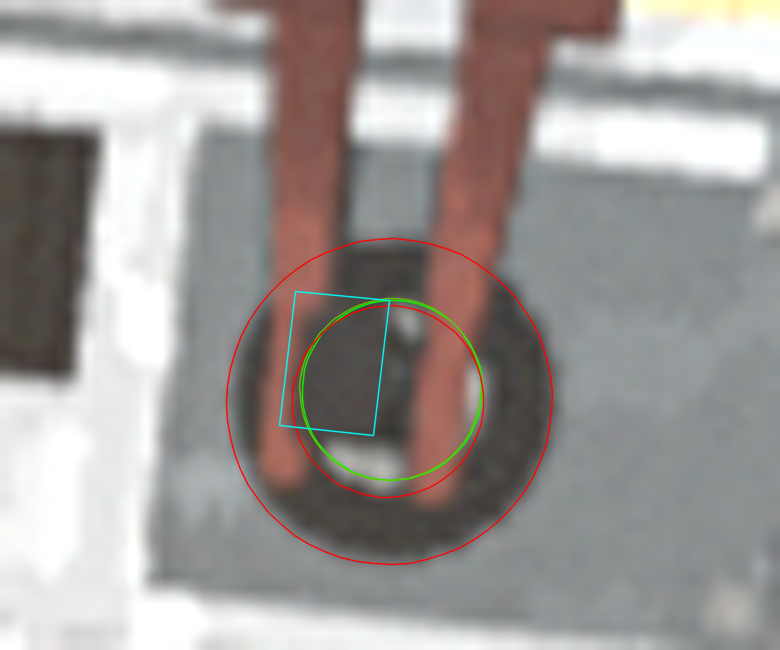

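```bash
python3 -m creep '[{"tx":2.5,"ty":-3.5,"tz":2.5,"rx":0,"ry":0,"rz":0,"fingers":255},{"tx":8.2,"ty":-11.2,"tz":8,"rx":0,"ry":0,"rz":0,"fingers":255},{"tx":15.3,"ty":-21,"tz":15,"rx":0,"ry":0,"rz":0,"fingers":255},{"tx":23,"ty":-31.5,"tz":22.5,"rx":0,"ry":0,"rz":0,"fingers":255},{"tx":30.7,"ty":-42,"tz":30,"rx":0,"ry":0,"rz":0,"fingers":255},{"tx":38.3,"ty":-52.4,"tz":37.5,"rx":0,"ry":0,"rz":0,"fingers":255},{"tx":46,"ty":-63,"tz":45,"rx":0,"ry":0,"rz":0,"fingers":255},{"tx":53.6,"ty":-73.4,"tz":52.5,"rx":0,"ry":0,"rz":0,"fingers":255},{"tx":63.9,"ty":-87.4,"tz":62.5,"rx":0,"ry":0,"rz":0,"fingers":255},{"tx":74,"ty":-101.4,"tz":72.5,"rx":0,"ry":0,"rz":0,"fingers":255}]'; python3 st.py
python3 - <<'E'
from goal import *
o=ctrl.get_obs(); Rt=R.from_rotvec(o["orientation"]).as_matrix()
# level: rotate so tool y = -z, keep heading
x=Rt[:,0].copy(); x[2]=0;x/=np.linalg.norm(x); y=np.array([0,0,-1.]); Rg=np.array([x,y,np.cross(x,y)]).T
print(o["ee_pos"],R.from_matrix(Rg@Rt.T).as_rotvec())
E
```

```text
t: 17.35
ee_pos: [687.1, 30.9, 250.6]
orientation: [-1.654, 0.348, -1.129]
ft_force: [1.0, -0.1, -2.5]
width: 13.9
F [-0.4 -0.8 -0.6] m [ 0.05 -0.33  0.06]
tip [-52.    0.   -0.1] 13.944987987243948 [ 1.e+00  2.e-04 -0.e+00]
[687.13397736  30.91739892 250.59235447] [4.22337033e-01 3.09499341e-01 2.93676321e-05]
```

```bash
python3 -m creep '[{"tx":5,"ty":-30,"tz":10,"rx":0.05,"ry":0.037,"rz":0,"fingers":255},{"tx":0,"ty":-65,"tz":10,"rx":0.14,"ry":0.103,"rz":0,"fingers":255},{"tx":-10,"ty":-100,"tz":5,"rx":0.24,"ry":0.176,"rz":0,"fingers":255},{"tx":-25,"ty":-135,"tz":0,"rx":0.34,"ry":0.249,"rz":0,"fingers":255},{"tx":-40,"ty":-165,"tz":-5,"rx":0.4223,"ry":0.3095,"rz":0,"fingers":255},{"tx":-45,"ty":-180,"tz":-9,"rx":0.4223,"ry":0.3095,"rz":0,"fingers":255},{"tx":-47,"ty":-185,"tz":-9,"rx":0.4223,"ry":0.3095,"rz":0,"fingers":255},{"tx":-47,"ty":-185,"tz":-9,"rx":0.4223,"ry":0.3095,"rz":0,"fingers":255},{"tx":-47,"ty":-185,"tz":-9,"rx":0.4223,"ry":0.3095,"rz":0,"fingers":255},{"tx":-47,"ty":-185,"tz":-9,"rx":0.4223,"ry":0.3095,"rz":0,"fingers":255}]'
python3 - <<'E'
from tri import *
c=cams(); o=ctrl.get_obs(); Rt=R.from_rotvec(o["orientation"]).as_matrix(); print(o["t"],o["ee_pos"],o["ft_force"],o["qvel"].round(3),o["width"]); print(Rt.round(4))
gr=o["ee_pos"]-8.85*Rt[:,1]
for s in(84.6,174.6): print((gr-s*Rt[:,0]).round(1),[proj(c[n],gr-s*Rt[:,0])[0].round(1) for n in c])
cv2.imwrite("pics/fs.png",c["scene"]["pixels"]);cv2.imwrite("pics/ft.png",c["top"]["pixels"])
E
```

```text
t: 18.6
ee_pos: [640.0, -152.1, 241.3]
orientation: [-1.444, 0.73, -0.731]
ft_force: [-0.2, 0.8, -1.5]
width: 13.6
18.7 [ 639.88794623 -152.50392498  241.22771236] [-0.19947247  0.18075478 -2.81208045] [-0.005  0.001  0.001  0.     0.001 -0.002] 13.795470254130894
[[ 5.920e-01  4.000e-04  8.059e-01]
 [-8.059e-01 -1.000e-04  5.920e-01]
 [ 3.000e-04 -1.000e+00  2.000e-04]]
[589.8 -84.3 250. ] [array([273.4, 159.7]), array([372.9, 173.5])]
[536.5 -11.8 250. ] [array([285.8, 137. ]), array([332.4, 203.1])]
```

View pics/fs.png

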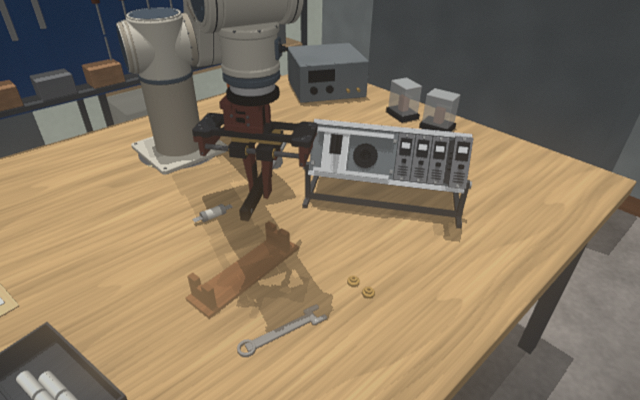

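View pics/ft.png

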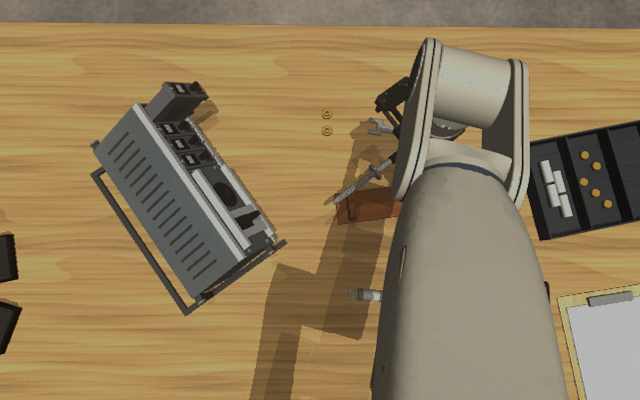

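```bash
python3 -m creep '[{"tx":-15,"ty":0,"tz":0,"rx":0,"ry":0,"rz":-0.1,"fingers":255},{"tx":-30,"ty":0,"tz":0,"rx":0,"ry":0,"rz":-0.25,"fingers":255},{"tx":-45,"ty":0,"tz":0,"rx":0,"ry":0,"rz":-0.4,"fingers":255},{"tx":-50,"ty":0,"tz":0,"rx":0,"ry":0,"rz":-0.5,"fingers":255},{"tx":-50,"ty":0,"tz":0,"rx":0,"ry":0,"rz":-0.5,"fingers":255},{"tx":-50,"ty":0,"tz":0,"rx":0,"ry":0,"rz":-0.5,"fingers":255},{"tx":-50,"ty":0,"tz":0,"rx":0,"ry":0,"rz":-0.5,"fingers":255},{"tx":-50,"ty":0,"tz":0,"rx":0,"ry":0,"rz":-0.5,"fingers":255},{"tx":-50,"ty":0,"tz":0,"rx":0,"ry":0,"rz":-0.5,"fingers":255},{"tx":-50,"ty":0,"tz":0,"rx":0,"ry":0,"rz":-0.5,"fingers":255}]'
python3 - <<'E'
from tri import *
c=cams(); o=ctrl.get_obs(); Rt=R.from_rotvec(o["orientation"]).as_matrix(); print(o["t"],o["ee_pos"],o["ft_force"],o["qvel"].round(3),o["width"]); print(Rt.round(4))
gr=o["ee_pos"]-8.85*Rt[:,1]
for s in(84.6,174.6): print((gr-s*Rt[:,0]).round(1),[proj(c[n],gr-s*Rt[:,0])[0].round(1) for n in c])
a=c["scene"]["pixels"][100:220,220:400];b=c["top"]["pixels"][140:260,270:450]
cv2.imwrite("pics/f2.png",cv2.resize(np.vstack([a,b]),None,fx=2.5,fy=2.5,interpolation=cv2.INTER_CUBIC))
E
```

```text
t: 19.95
ee_pos: [589.7, -153.3, 241.0]
orientation: [-1.269, 1.111, -1.111]
ft_force: [-0.2, -0.5, -2.2]
width: 13.5
20.05 [ 589.66946087 -153.27896942  241.056524  ] [ 0.07394273 -0.03766291 -2.46711971] [ 0.    -0.     0.     0.001 -0.001  0.   ] 13.691766416112374
[[ 1.321e-01  1.000e-04  9.912e-01]
 [-9.912e-01 -0.000e+00  1.321e-01]
 [ 0.000e+00 -1.000e+00  1.000e-04]]
[578.5 -69.4 249.9] [array([276. , 154.7]), array([364.7, 179.7])]
[566.6  19.8 249.9] [array([308.1, 137.4]), array([314.4, 186.2])]
```

View pics/f2.png

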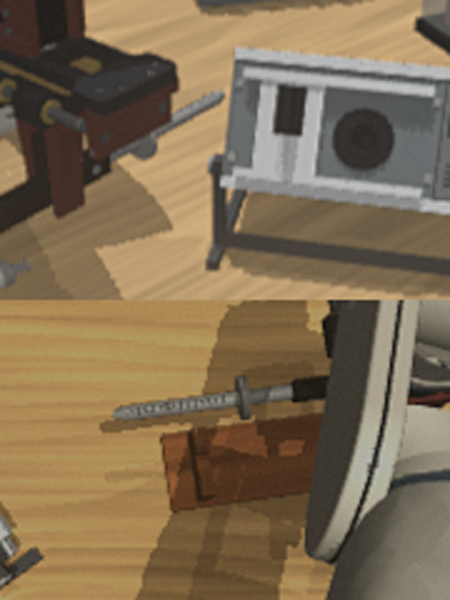

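Run:
```python
from workcell import ctrl
print(ctrl.close_job())
```

```text
the job is handed in; nothing more can be done
None
```

The job is done and handed in at about 20 s of the 59 s allowed; no verdict was reported.

- **Shutter:** I slid it to its stop, where it resisted with up to about 44 N on the fingers. The pictures put it at about 69–70 mm open. It seems to have started about 7 mm open rather than fully closed. It was still open in the last picture.
- **Insertion:** the gauge went into the spout with no noticeable side force. It stopped hard at 89.7 mm (nominal 90 mm) with about 17 N of axial push, and it did not appear to slip in the grip. I then drew it straight out.
- **Final hold:** the gauge is level to within the readings, with its axis about 250 mm above the bench and the graduated side up. The arm is still and the force reading shows only the gauge's weight. The marks are visible from the top camera.
- **Other objects:** the module, spanner, fuse link and thumb nuts looked undisturbed in the pictures I took after drawing the gauge out. The spanner and fuse link were partly hidden by the arm in the top view. I checked these by eye only, not by measurement.
- **Disagreement:** the two cameras' fits of the spout position differed by about 1–3 mm, within calibration error. This did not affect the insertion.

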